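# Fetch the reference puck from behind the microscope objectives

### The job

Move the three microscope objectives off the lens stand and stand them all on the grey parking mat, then take the brass puck from the stand and set it on the middle of the cooling stage, wholly on its black plate. Only then put the objectives back on the stand, each upright and wholly on the pad of its own colour. Never let an objective tip over, and leave the amber bottle where it is.

Things in the scene. Friction and masses are not known exactly. Their poses are not given: they have to be found in the camera images.
- lens_red: Microscope objective with the red band, standing nose up, round, 94 mm tall. Barrel 36 mm in diameter from the foot to a flat shoulder 60 mm up (middle part silver, top 15 mm and the shoulder red); above it the black nose, 24 mm in diameter and 34 mm tall, to be gripped from above. 0.22 to 0.37 kg. Origin: centre of its foot; z up along its axis. At the start it stands on the red pad.
- lens_yellow: Microscope objective with the yellow band, standing nose up, round, 94 mm tall. Barrel 36 mm in diameter from the foot to a flat shoulder 60 mm up (middle part silver, top 15 mm and the shoulder yellow); above it the black nose, 24 mm in diameter and 34 mm tall, to be gripped from above. 0.22 to 0.37 kg. Origin: centre of its foot; z up along its axis. At the start it stands on the yellow pad.
- lens_blue: Microscope objective with the blue band, standing nose up, round, 94 mm tall. Barrel 36 mm in diameter from the foot to a flat shoulder 60 mm up (middle part silver, top 15 mm and the shoulder blue); above it the black nose, 24 mm in diameter and 34 mm tall, to be gripped from above. 0.22 to 0.37 kg. Origin: centre of its foot; z up along its axis. At the start it stands on the blue pad.
- pad_red: The red place on the lens stand: flat red disc, 56 mm in diameter, 3 mm thick, fixed on the stand (round grey plate, 210 mm in diameter, 8 mm thick, on the table). Origin: centre of its underside, its top 3 mm higher. The three pads lie about 58 mm from the middle of the stand, to the left, right and near side of it, colours shuffled.
- pad_yellow: The yellow place on the lens stand: flat yellow disc, 56 mm in diameter, 3 mm thick, fixed on the stand (round grey plate, 210 mm in diameter, 8 mm thick, on the table). Origin: centre of its underside, its top 3 mm higher. The three pads lie about 58 mm from the middle of the stand, to the left, right and near side of it, colours shuffled.
- pad_blue: The blue place on the lens stand: flat blue disc, 56 mm in diameter, 3 mm thick, fixed on the stand (round grey plate, 210 mm in diameter, 8 mm thick, on the table). Origin: centre of its underside, its top 3 mm higher. The three pads lie about 58 mm from the middle of the stand, to the left, right and near side of it, colours shuffled.
- puck: Brass reference puck, upright cylinder 36 mm in diameter and 30 mm tall with a white spot on top, 0.16 to 0.26 kg. Stands in the middle of the lens stand, low between the three objectives (roughly 15 to 30 mm free to each). Origin: centre of its underside; z up.
- cold_stage: Cooling stage: silver block 96 x 96 mm, fixed on the table, with a flat black round plate 60 mm in diameter in the middle of its top. Origin: centre of its underside; the top of the black plate is 24 mm above it.
- mat: Parking mat: grey mat lying flat, fixed on the table, 140 mm (its x) by 240 mm (its y), 3 mm thick. Origin: centre of its underside; z up.
- oil_bottle: Bystander: small amber bottle with white label and black cap, 32 mm in diameter, 75 mm tall, standing beyond the lens stand. Origin: centre of its underside.
Not all that is in view belongs to the job. Leave any turquoise look-alike of the lens_yellow alone.

How it is judged:
On the way, in this order (a step that is already met when the one before it is completed fails the run):
1. all three objectives stand released on the parking mat while the puck is still where it was (x of lens_red in the frame of mat between -0.07 and 0.07 m and y of lens_red in the frame of mat between -0.12 and 0.12 m and z of lens_red in the frame of mat between -0.001 and 0.007 m and angle between each of lens_red, lens_yellow, lens_blue's own z axis and vertical below 0.12 rad and x of lens_yellow in the frame of mat between -0.07 and 0.07 m and y of lens_yellow in the frame of mat between -0.12 and 0.12 m and z of lens_yellow in the frame of mat between -0.001 and 0.007 m and x of lens_blue in the frame of mat between -0.07 and 0.07 m and y of lens_blue in the frame of mat between -0.12 and 0.12 m and z of lens_blue in the frame of mat between -0.001 and 0.007 m and contact force between each of lens_red, lens_yellow, lens_blue and the fingers below 0.1 N and distance of puck from where it was at the start of the episode below 0.03 m), for 0.2 s.
2. the puck stands released on the black plate of the cooling stage, within 12 mm of its middle, all three objectives still on the mat (horizontal distance between puck and cold_stage below 0.012 m and z of puck in the frame of cold_stage between 0.02 and 0.028 m and angle between puck's own z axis and vertical below 0.1 rad and contact force between puck and the fingers below 0.1 N and x of lens_red in the frame of mat between -0.07 and 0.07 m and y of lens_red in the frame of mat between -0.12 and 0.12 m and z of lens_red in the frame of mat between -0.001 and 0.007 m and angle between each of lens_red, lens_yellow, lens_blue's own z axis and vertical below 0.12 rad and x of lens_yellow in the frame of mat between -0.07 and 0.07 m and y of lens_yellow in the frame of mat between -0.12 and 0.12 m and z of lens_yellow in the frame of mat between -0.001 and 0.007 m and x of lens_blue in the frame of mat between -0.07 and 0.07 m and y of lens_blue in the frame of mat between -0.12 and 0.12 m and z of lens_blue in the frame of mat between -0.001 and 0.007 m), for 0.2 s.
At the end, for the whole second after the job is handed in: The puck stands upright on the cooling stage's plate, centre within 12 mm of the plate's; each objective stands upright on the pad of its own colour, centre within 12 mm of the pad's; all released and at rest (horizontal distance between puck and cold_stage below 0.012 m and z of puck in the frame of cold_stage between 0.02 and 0.028 m and angle between each of puck, lens_red, lens_yellow, lens_blue's own z axis and vertical below 0.1 rad and contact force between each of puck, lens_red, lens_yellow, lens_blue and the fingers below 0.1 N and linear speed of each of puck, lens_red, lens_yellow, lens_blue below 0.01 m/s and horizontal distance between lens_red and pad_red below 0.012 m and z of lens_red in the frame of pad_red between -0.001 and 0.007 m and horizontal distance between lens_yellow and pad_yellow below 0.012 m and z of lens_yellow in the frame of pad_yellow between -0.001 and 0.007 m and horizontal distance between lens_blue and pad_blue below 0.012 m and z of lens_blue in the frame of pad_blue between -0.001 and 0.007 m); the robot touches nothing.
It fails at once if an objective tips over (leans more than 0.45 rad) (angle between any of lens_red, lens_yellow, lens_blue's own z axis and vertical above 0.45 rad).
It fails at once if the amber bottle is moved by more than 30 mm (distance of oil_bottle from where it was at the start of the episode above 0.03 m).
It also fails if it takes over 144 s, if anything falls off the work surface, if the arm or the gripper's body presses on something with over 40 N, if the wrist force passes 120 N, or if a joint passes its speed limit or range.

### The arm

A 6-joint arm with a two-finger parallel gripper is mounted at the origin on the work surface. World frame = base frame: x ahead of the robot, y to its left, z up, the work surface at z = 0. Lengths are in m, angles in rad, forces in N, time in s.
With the tool pointing down it reaches from about 0.275 to 1 m from the base axis. Payload 8.4 kg.
Tool frame: the origin (TCP) lies at the very end of the fingers, on their centre line; the grasp point (between the pads) lies 19 mm behind it (robot.grasp_offset is the distance from the TCP to the grasp point, in m); z points along the fingers, y is the line along which they close (so a half turn about z gives the same grasp; the last joint's range is limited). The gripper opens to 85 mm and grips with 20 to 120 N. Pads are 22 mm wide; open, the fingers measure 114 mm over their backs; the gripper's body (76 mm by 85 mm) begins 54 mm behind the grasp point. The pads swing forward as they close: fully open they stand 13 mm farther back than shut.
Start: joints at [1.145, 0.353, 1.633, -0, 1.155, -0.002], TCP at [0.257, 0.57, 0.208] pointing down, gripper open.
Joint ranges: [-2.63, 2.63], [-0.92, 2.1], [0.06, 2.66], [-1.3, 4.44], [0, 2.69], [-3.02, 3.02]. Speed limits (rad/s): [2.22, 2.22, 2.79, 3.14, 3.14, 3.14].

### API

Orientations are given as a unit quaternion [w, x, y, z].
In Python, from workcell import robot gives the robot as it stands.
- The arm moves only by the shell command python3 -m pendant [OPENING], which reads ROWS from standard input. ROWS is a JSON object whose key "rows" holds a list of rows, 1 to 12 of them, each of 6 numbers: dx, dy, dz in parts of the range, where 1.0 means 0.6 m, then a rotation vector rx, ry, rz in fractions of the full range, 1 being 2 pi rad; each row is the pose to reach, as a shift and turn from the pose commanded when the command began, along the tool's axes at that moment; what a row does not reach only later rows make up. A row lasts 1/12 s, in which the tool goes at most 0.0417 m and 0.125 rad, less where a joint would pass 70% of its speed; a pose out of reach is approached as far as the arm can. OPENING is the finger opening in m, set as the command begins (- or left out keeps the last). The fingers move at their own pace and stop on an object; the grip force is fixed at half the most. Time passes only in rows, so rows that do not move let the fingers close. It prints the time, the measured TCP pose, the force, the opening and the grip force at its end. Input that does not fit is refused with a message, and nothing moves.
- robot.read_state(): the state, without advancing time (a new reading comes with each control period).
- robot.get_image(name): name is "scene" or "top"; returns a dict with "img" (400x640x3 uint8, red, green, blue), "range_z" (400x640 float32, m along the optical axis (not along the pixel's ray), 0 where there is no reading), "mtx" (3x3 intrinsics, pixels), "rvec" (rotation vector, rad) and "tvec" (3), from world to camera coordinates, as OpenCV has them. Camera axes: x right, y down, z forward; pixel columns grow to the right and rows downward; lengths in m; the calibration is good to about 2 mm. A picture is of the moment at which its call begins.
- robot.sign_off(): hands the job in; it is judged then, once.
Trained networks look in a picture, given as the dict that the camera call returned (one of the last four; its "shot" number tells which), for a name from the list of things; names that differ only in an ending like _2 or _b are one class to them, and where a whole thing is asked for, a point or a joint stands for the part that bears it (a point fixed in the world has none). Each returns a list of dicts, best first, with "confidence" (0 to 1); they miss things now and then, are a little off and sometimes report something else, mostly with a low value. They report only what shows in the picture. A call takes as long as a camera call. They do not tell look-alikes from the thing itself.
- robot.regions_of(query, picture): "region" (400x640 bool, what is visible of it) and "rect" ([left, top, right, bottom] in pixels, round what is visible of it).
The state is a dict: "time_s": time; "q": joint angles; "joint_velocities": joint speeds; "joint_efforts": joint torques, N m; "tcp_pos": TCP position; "tool_rot": TCP orientation; "force": force on the tool from outside, world axes, zero at the start; "torque": the same for the moment, N m; "opening": finger opening in m; "finger_force": force on a finger pad.
Only numpy, scipy, OpenCV 4.12 (cv2) and the standard library are available. Lean on these libraries where they do the work, as an engineer would, in place of code of your own. Each camera call takes 0.05 s, during which the arm holds its last target. There are 200 camera calls.

## Working session

There is one attempt and no reset: what is moved stays moved. The work goes in short steps, Python scripts to look and compute and a shell command to move; the robot and the scene stay as the last step left them, time stands still between calls to the robot, and variables do not carry over. Pictures are saved under pics/ and viewed, at most 14 in all, crops included, and the job is handed in when it is done.

```bash
ls; mkdir -p pics; cat > h.py <<'E'
import numpy as np, cv2
from workcell import robot
def shot(n,name=None):
    p=robot.get_image(n)
    if name: cv2.imwrite('pics/'+name+'.png',p['img'][:,:,::-1])
    return p
def cloud(p):
    z=p['range_z'];K=p['mtx'];v,u=np.mgrid[:400,:640]
    c=np.stack([(u-K[0,2])/K[0,0]*z,(v-K[1,2])/K[1,1]*z,z],-1)
    R=cv2.Rodrigues(np.array(p['rvec'],float))[0]
    w=(c-np.array(p['tvec']).ravel())@R
    w[z==0]=np.nan
    return w
E
python3 - <<'E'
from h import *
a=shot('scene','s0');b=shot('top','t0')
for p in(a,b):
    R=cv2.Rodrigues(np.array(p['rvec'],float))[0];print(-R.T@np.array(p['tvec']).ravel(),R[2])
for q in['lens_red','lens_yellow','lens_blue','pad_red','puck','cold_stage','mat','oil_bottle']:
    for n,p in(('s',a),('t',b)):
        W=cloud(p)
        for r in robot.regions_of(q,p)[:3]:
            w=W[r['region']];w=w[~np.isnan(w[:,0])]
            print(q,n,round(r['confidence'],2),np.array(r['rect']).round(),w.min(0).round(3),w.max(0).round(3),np.median(w,0).round(3))
s=robot.read_state();print(s['tcp_pos'],s['tool_rot'],s['opening'],s['time_s'])
E
```

```text
pics
[1.23716747 0.00252845 0.87055059] [-0.59751281 -0.01800435 -0.80165721]
[0.44219341 0.00210759 1.02721964] [ 0.20991377 -0.01068905 -0.97766147]
lens_red s 0.59 [325. 137. 341. 169.] [ 0.359 -0.006 -0.001] [0.496 0.031 0.11 ] [0.486 0.011 0.066]
lens_red t 0.73 [308. 271. 331. 291.] [ 0.457 -0.003  0.008] [0.491 0.034 0.109] [0.473 0.013 0.073]
lens_yellow s 0.94 [251. 186. 269. 217.] [ 0.559 -0.192 -0.001] [ 0.651 -0.143  0.099] [ 0.641 -0.158  0.055]
lens_yellow s 0.68 [299. 149. 316. 183.] [ 0.501 -0.065  0.01 ] [ 0.546 -0.03   0.11 ] [ 0.538 -0.047  0.067]
lens_yellow s 0.63 [249. 137. 270. 170.] [ 0.458 -0.194 -0.001] [ 0.492 -0.159  0.098] [ 0.482 -0.175  0.057]
lens_yellow t 0.83 [402. 265. 428. 287.] [ 0.454 -0.192 -0.002] [ 0.491 -0.157  0.097] [ 0.47  -0.168  0.061]
lens_yellow t 0.79 [390. 186. 410. 206.] [ 0.613 -0.176  0.007] [ 0.646 -0.141  0.098] [ 0.624 -0.153  0.062]
lens_yellow t 0.59 [343. 241. 358. 264.] [ 0.509 -0.062  0.011] [ 0.543 -0.028  0.11 ] [ 0.522 -0.044  0.073]
lens_blue s 0.64 [348. 152. 358. 189.] [0.467 0.046 0.009] [0.559 0.08  0.11 ] [0.549 0
[... 638 characters left out ...]
3.] [ 0.461 -0.349  0.   ] [ 0.588 -0.241  0.031] [ 0.532 -0.293  0.024]
cold_stage t 0.72 [442. 215. 494. 276.] [ 0.464 -0.352 -0.006] [ 0.591 -0.237  0.03 ] [ 0.52  -0.291  0.022]
mat s 0.87 [399. 167. 504. 218.] [ 0.454  0.186 -0.002] [0.632 0.437 0.01 ] [0.549 0.311 0.004]
mat t 0.66 [109. 211. 235. 307.] [ 0.457  0.186 -0.006] [0.634 0.445 0.009] [0.542 0.316 0.002]
oil_bottle s 0.57 [354. 260. 371. 285.] [ 0.747  0.065 -0.001] [0.813 0.1   0.079] [0.805 0.08  0.048]
oil_bottle t 0.6 [267. 118. 284. 140.] [0.778 0.067 0.011] [0.807 0.1   0.078] [0.788 0.081 0.049]
[0.25701874 0.56970545 0.20757765] [ 8.93133393e-06  2.10308850e-01  9.77634997e-01 -3.47316016e-06] 0.08563729983878496 0.9
```

```bash
python3 - <<'E'
from h import *
b=shot('top')
W=cloud(b);v,u=np.mgrid[:400,:640]
cv2.imwrite('pics/t1.png',cv2.resize(b['img'][90:330,100:520,::-1],None,fx=1.9,fy=1.9,interpolation=cv2.INTER_CUBIC))
# circles from top view: noses (z .100-.115), pads
for n,(x,y) in dict(near=(.473,.013),right=(.525,-.046),left=(.535,.065),tq1=(.473,-.175),tq2=(.63,-.16)).items():
    d=np.hypot(W[...,0]-x,W[...,1]-y)<.035
    for lo,hi in((.09,.12),(.06,.08),(.005,.016)):
        m=d&(W[...,2]>lo)&(W[...,2]<hi);w=W[m]
        if len(w): (c,r)=cv2.minEnclosingCircle(w[:,:2].astype(np.float32).copy());print(n,lo,len(w),np.round(w.mean(0),4),np.round(c,4),round(r,4),b['img'][m].mean(0).round())
m=(np.hypot(W[...,0]-.533,W[...,1]-.007)<.03)&(W[...,2]>.03)&(W[...,2]<.05);w=W[m];print('puck',w.mean(0),cv2.minEnclosingCircle(w[:,:2].astype(np.float32).copy()))
g=b['img'].astype(int)
m=(np.hypot(W[...,0]-.525,W[...,1]+.293)<.06)&(W[...,2]>.015)
k=m&(g.sum(-1)<200);print('plate',W[k].mean(0),k.sum(),cv2.minEnclosingCircle(W[k][:,:2].astype(np.float32).copy()));print('stage',cv2.minAreaRect(W[m&(W[...,2]>.018)][:,:2].astype(np.float32).copy()))
r=robot.regions_of('mat',b)[0]['region']&(abs(W[...,2])<.01)
print('mat',cv2.minAreaRect(W[r][:,:2].astype(np.float32).copy()),W[r].mean(0))
E
```

```text
near 0.09 130 [0.4744 0.0135 0.1042] [0.4745 0.0137] 0.0117 [118.  92.  89.]
near 0.06 144 [0.4731 0.0136 0.07  ] [0.4745 0.0138] 0.0179 [223.  60.  46.]
near 0.005 634 [0.4715 0.0125 0.0093] [0.473  0.0131] 0.035 [197. 105. 100.]
right 0.09 131 [ 0.5257 -0.046   0.1038] [ 0.5262 -0.0462] 0.0119 [109.  99.  85.]
right 0.06 132 [ 0.5237 -0.0445  0.0701] [ 0.5263 -0.0463] 0.0179 [219. 204.  11.]
right 0.005 585 [ 0.5223 -0.0452  0.0092] [ 0.525 -0.046] 0.0351 [195. 184.  82.]
left 0.09 130 [0.5371 0.0652 0.1037] [0.5378 0.0656] 0.0119 [98. 91. 99.]
left 0.06 136 [0.5347 0.0634 0.0706] [0.538  0.0656] 0.018 [ 68.  99. 182.]
left 0.005 584 [0.5312 0.0633 0.0091] [0.535 0.065] 0.035 [116. 130. 176.]
tq1 0.09 117 [ 0.4706 -0.1744  0.0934] [ 0.4709 -0.1752] 0.0118 [ 91. 195. 189.]
tq1 0.06 64 [ 0.47   -0.1685  0.0645] [ 0.4708 -0.1744] 0.0172 [ 61. 168. 159.]
tq1 0.005 17 [ 0.4653 -0.1612  0.0093] [ 0.4681 -0.1679] 0.0166 [149. 117.  79.]
tq2 0.09 110 [ 0.63   -0.1584  0.0932] [ 0.6301 -0.1586] 0.0117 [ 88. 191. 184.]
tq2 0.06 61 [ 0.6247 -0.154   0.0657] [ 0.6285 -0.1582] 0.017 [ 55. 143. 135.]
tq2 0.005 18 [ 0.6221 -0.1473  0.011 ] [ 0.6255 -0.154 ] 0.0163 [113. 102.  77.]
puck [0.53360196 0.0067861  0.03745026] ((0.5335293412208557, 0.006440273951739073), 0.017954889684915543)
plate [ 0.52083368 -0.29594879  0.02361929] 369 ((0.5199846625328064, -0.29446014761924744), 0.027575405314564705)
stage ((0.519707202911377, -0.2931220829486847), (0.09685566276311874, 0.09538014978170395), 78.05705261230469)
mat ((0.5445089340209961, 0.3155433237552643), (0.14254045486450195, 0.2402154505252838), 10.798745155334473) [0.54279347 0.31588112 0.00249043]
```

View pics/t1.png

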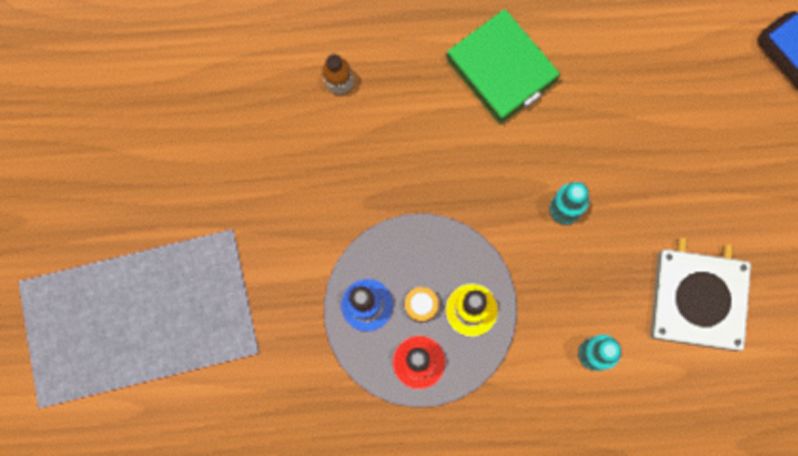

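View pics/s0.png

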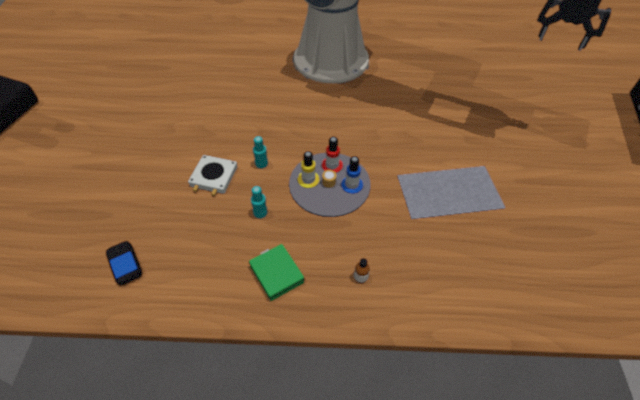

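Top crop shows blue (left), yellow (right) and red (near) lenses around the puck. The mat is at left, the stage at right, and two turquoise decoys sit near the stage. First I align the tool with the world axes.

The rows are not in the units I measure in: shifts go in shares of 0.6 m and turns go in shares of 2 pi rad. I convert before sending: -0.424 rad / 6.2832 = -0.0675.

```bash
echo '{"rows":[[0, 0, 0, 0, 0, -0.0169], [0, 0, 0, 0, 0, -0.0337], [0, 0, 0, 0, 0, -0.0506], [0, 0, 0, 0, 0, -0.0675], [0, 0, 0, 0, 0, -0.0675], [0, 0, 0, 0, 0, -0.0675]]}' | python3 -m pendant 0.055
python3 - <<'E'
from h import *
s=robot.read_state()
from scipy.spatial.transform import Rotation as R
print(R.from_quat(np.roll(s['tool_rot'],-1)).as_matrix().round(4),s['tcp_pos'])
E
```

```text
time_s: 1.5
tcp_pos: [0.257, 0.5697, 0.2076]
tool_rot: [-0.0, 0.002, 1.0, -0.0]
force: [-0.6, -0.3, 0.1]
opening: 0.0548
finger_force: 0.0
[[-1.     0.003 -0.   ]
 [ 0.003  1.    -0.   ]
 [ 0.    -0.    -1.   ]] [0.25700095 0.56971731 0.20758866]
```

Scaled: -0.252 m / 0.6 = -0.42, -0.14 m / 0.6 = -0.2333, -0.004 rad / 6.2832 = -0.0006.

```bash
echo '{"rows":[[-0.0333, -0.06, 0, 0, 0, -0.0006], [-0.0667, -0.12, 0, 0, 0, -0.0006], [-0.1, -0.18, 0, 0, 0, -0.0006], [-0.1333, -0.24, 0, 0, 0, -0.0006], [-0.1667, -0.3, 0, 0, 0, -0.0006], [-0.2, -0.36, 0, 0, 0, -0.0006], [-0.2333, -0.42, 0, 0, 0, -0.0006], [-0.2333, -0.42, 0, 0, 0, -0.0006]]}' | python3 -m pendant 0.055
echo '{"rows":[[-0.0333, -0.06, 0, 0, 0, 0], [-0.0667, -0.12, 0, 0, 0, 0], [-0.1, -0.18, 0, 0, 0, 0], [-0.1333, -0.24, 0, 0, 0, 0], [-0.1667, -0.3, 0, 0, 0, 0], [-0.2, -0.36, 0, 0, 0, 0], [-0.2333, -0.42, 0, 0, 0, 0], [-0.235, -0.42, 0, 0, 0, 0], [-0.235, -0.42, 0, 0, 0, 0], [-0.235, -0.42, 0, 0, 0, 0]]}' | python3 -m pendant | sed -n 2,3p
python3 -c "
from workcell import robot
s=robot.read_state();print(s['tcp_pos'],s['tool_rot'])"
```

```text
time_s: 2.17
tcp_pos: [0.3995, 0.3123, 0.2077]
tool_rot: [0.0, 0.002, 1.0, -0.001]
force: [-0.2, 0.7, -0.0]
opening: 0.055
finger_force: 0.0
tcp_pos: [0.5388, 0.0666, 0.2074]
tool_rot: [-0.0, -0.001, 1.0, 0.0]
[0.5388109 0.0665639 0.2074125] [-3.40611961e-04 -5.54364140e-04  9.99999766e-01  2.12015154e-04]
```

Scaled: 0.131 m / 0.6 = 0.2183, -0.001 m / 0.6 = -0.0017.

```bash
echo '{"rows":[[0.0017, -0.0017, 0.05, 0, 0, 0], [0.0017, -0.0017, 0.1, 0, 0, 0], [0.0017, -0.0017, 0.15, 0, 0, 0], [0.0017, -0.0017, 0.1833, 0, 0, 0], [0.0017, -0.0017, 0.2083, 0, 0, 0], [0.0017, -0.0017, 0.2183, 0, 0, 0], [0.0017, -0.0017, 0.2183, 0, 0, 0], [0.0017, -0.0017, 0.2183, 0, 0, 0]]}' | python3 -m pendant
python3 - <<'E'
from h import *
p=shot('scene');cv2.imwrite('pics/s1.png',cv2.resize(p['img'][100:230,260:400,::-1],None,fx=4,fy=4,interpolation=cv2.INTER_CUBIC))
E
```

```text
time_s: 3.67
tcp_pos: [0.5381, 0.0663, 0.0771]
tool_rot: [0.0, -0.002, 1.0, 0.0]
force: [-0.3, -0.1, 0.5]
opening: 0.055
finger_force: 0.0
```

View pics/s1.png

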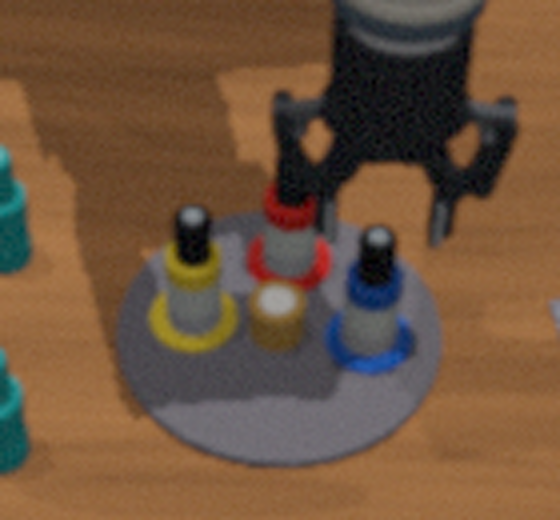

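Crop shows finger tips at (330,228) and (438,242) either side of the blue nose (378,240). I'm checking their alignment with depth before closing.

```bash
python3 - <<'E'
from h import *
for n in('scene','top'):
    p=shot(n);W=cloud(p);d=(abs(W[...,0]-.538)<.05)&(abs(W[...,1]-.066)<.06)
    m=d&(W[...,2]>.076)&(W[...,2]<.135)
    for lo in np.arange(.075,.135,.006):
        k=d&(W[...,2]>lo)&(W[...,2]<lo+.006);w=W[k]
        for nm,s in(('L',w[w[:,1]>.085]),('M',w[abs(w[:,1]-.0655)<.015]),('R',w[w[:,1]<.046])):
            if len(s)>3:print(n,round(lo,3),nm,len(s),s.min(0).round(3)[:2],s.max(0).round(3)[:2])
E
```

```text
scene 0.075 M 21 [0.538 0.051] [0.551 0.076]
scene 0.081 M 14 [0.544 0.053] [0.552 0.073]
scene 0.087 M 17 [0.541 0.053] [0.551 0.075]
scene 0.093 M 13 [0.54  0.053] [0.551 0.074]
scene 0.099 M 30 [0.528 0.052] [0.553 0.074]
scene 0.105 L 7 [0.535 0.092] [0.549 0.099]
scene 0.105 M 43 [0.532 0.052] [0.552 0.074]
scene 0.111 L 10 [0.527 0.092] [0.549 0.103]
scene 0.111 R 9 [0.543 0.025] [0.551 0.037]
scene 0.117 L 10 [0.542 0.093] [0.55  0.105]
scene 0.117 R 10 [0.543 0.025] [0.55  0.037]
scene 0.123 L 9 [0.543 0.093] [0.55  0.104]
scene 0.123 R 11 [0.543 0.025] [0.55  0.037]
scene 0.129 L 14 [0.529 0.092] [0.549 0.104]
scene 0.129 R 10 [0.542 0.025] [0.55  0.036]
scene 0.135 L 14 [0.527 0.092] [0.55  0.106]
scene 0.135 R 10 [0.544 0.024] [0.55  0.036]
```

```bash
echo '{"rows":[[0, 0, 0, 0, 0, 0], [0, 0, 0, 0, 0, 0], [0, 0, 0, 0, 0, 0], [0, 0, 0, 0, 0, 0], [0, 0, 0, 0, 0, 0]]}' | python3 -m pendant 0.031
python3 - <<'E'
from h import *
p=shot('scene');cv2.imwrite('pics/s2.png',cv2.resize(p['img'][100:200,300:400,::-1],None,fx=6,fy=6,interpolation=cv2.INTER_CUBIC))
W=cloud(p)
for lo in np.arange(.06,.135,.005):
    k=(abs(W[...,0]-.538)<.03)&(abs(W[...,1]-.066)<.045)&(W[...,2]>lo)&(W[...,2]<lo+.005);w=W[k]
    if len(w):print(round(lo,3),len(w),w.min(0).round(3)[:2],w.max(0).round(3)[:2])
E
```

```text
time_s: 4.23
tcp_pos: [0.5382, 0.0653, 0.0767]
tool_rot: [0.0, -0.002, 1.0, 0.0]
force: [-0.1, 0.1, 0.6]
opening: 0.0309
finger_force: 0.0
0.06 20 [0.544 0.047] [0.557 0.079]
0.065 19 [0.539 0.047] [0.556 0.079]
0.07 66 [0.526 0.047] [0.558 0.081]
0.075 11 [0.54  0.049] [0.55  0.073]
0.08 12 [0.543 0.053] [0.551 0.073]
0.085 16 [0.541 0.053] [0.551 0.075]
0.09 13 [0.54  0.053] [0.552 0.074]
0.095 15 [0.541 0.053] [0.55  0.074]
0.1 24 [0.528 0.052] [0.55  0.085]
0.105 50 [0.53  0.042] [0.549 0.085]
0.11 18 [0.534 0.035] [0.55  0.092]
0.115 27 [0.533 0.035] [0.551 0.091]
0.12 17 [0.527 0.037] [0.549 0.091]
0.125 18 [0.543 0.037] [0.55  0.093]
0.13 18 [0.544 0.036] [0.549 0.092]
0.135 18 [0.532 0.036] [0.549 0.092]
```

View pics/s2.png

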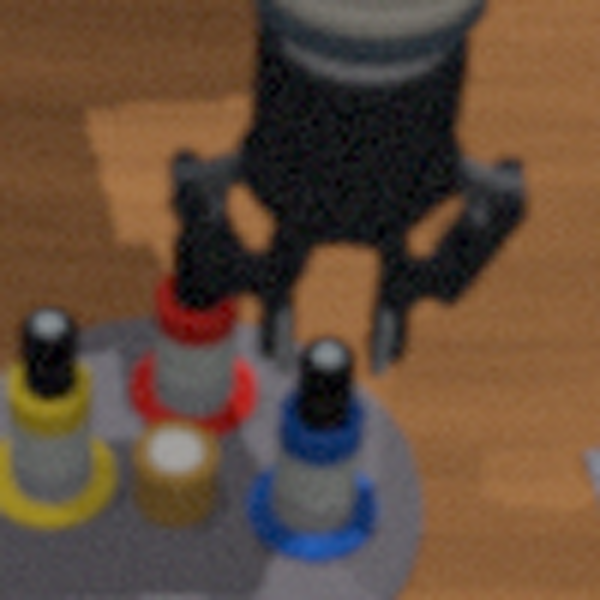

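Crop shows the tips at (280,365) and (385,365), level with the nose top (325,350), about 15–20 mm higher than the TCP reading suggests. I'll lower a little and re-measure.

Scaled: 0.008 m / 0.6 = 0.0133, 0.004 m / 0.6 = 0.0067.

```bash
echo '{"rows":[[0, 0, 0.0067, 0, 0, 0], [0, 0, 0.0133, 0, 0, 0], [0, 0, 0.0133, 0, 0, 0], [0, 0, 0.0133, 0, 0, 0]]}' | python3 -m pendant
cat >> h.py <<'E'
def tips(x,y):
  for n in('scene','top'):
    W=cloud(shot(n));w=W[(abs(W[...,0]-x)<.014)&(abs(W[...,1]-y)<.05)&(W[...,2]>.03)&(W[...,2]<.16)]
    for s in(w[w[:,1]>y+.0195],w[w[:,1]<y-.0195]):
        print(n,len(s),np.sort(s[:,2])[:8].round(3) if len(s) else '')
E
python3 - <<'E'
from h import *
tips(.538,.065);print(robot.grasp_offset,robot.read_state()['q'])
E
```

```text
time_s: 4.62
tcp_pos: [0.5377, 0.0653, 0.0681]
tool_rot: [-0.0, -0.002, 1.0, -0.0]
force: [0.8, 0.0, -0.1]
opening: 0.0311
finger_force: 0.0
scene 140 [0.099 0.099 0.099 0.102 0.104 0.105 0.106 0.106]
scene 181 [0.03  0.034 0.034 0.036 0.037 0.038 0.038 0.039]
top 0 
top 3 [0.143 0.144 0.151]
0.0187 [ 1.18031616e-01  4.02923183e-01  1.92424707e+00 -8.03922239e-06
  8.14763802e-01 -1.45696943e+00]
```

```bash
python3 - <<'E'
from h import *
p=shot('scene')
f=8;im=cv2.resize(p['img'][120:190,310:390,::-1],None,fx=f,fy=f,interpolation=cv2.INTER_CUBIC)
for y in(.0653-.0155,.0653+.0155):
  for z,c in((.069,(0,0,255)),(.085,(0,255,0)),(.1,(255,255,255))):
    q=cv2.projectPoints(np.array([[.5377,y,z]]),np.array(p['rvec'],float),np.array(p['tvec'],float),p['mtx'],None)[0].ravel()
    cv2.circle(im,tuple(int(t) for t in ((q-[310,120])*f+f/2)),4,c,-1)
cv2.imwrite('pics/s3.png',im)
E
```

```text
(no output)
```

View pics/s3.png

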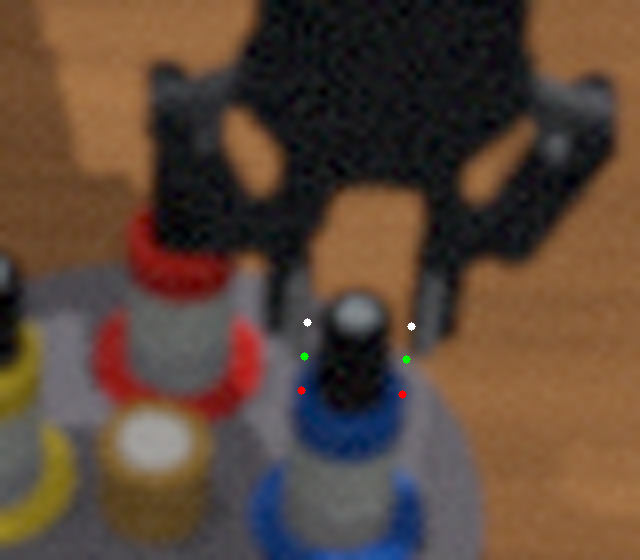

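Markers show the tips at about z=0.088 (300,350 and 425,345). I lower 8 mm more and close.

Scaled: 0.008 m / 0.6 = 0.0133, 0.004 m / 0.6 = 0.0067.

```bash
echo '{"rows":[[0, 0, 0.0067, 0, 0, 0], [0, 0, 0.0133, 0, 0, 0], [0, 0, 0.0133, 0, 0, 0]]}' | python3 -m pendant|grep -E 'tcp|force'
echo '{"rows":[[0, 0, 0, 0, 0, 0], [0, 0, 0, 0, 0, 0], [0, 0, 0, 0, 0, 0], [0, 0, 0, 0, 0, 0], [0, 0, 0, 0, 0, 0], [0, 0, 0, 0, 0, 0]]}' | python3 -m pendant 0.0
echo '{"rows":[[0, 0, -0.0167, 0, 0, 0], [0, 0, -0.05, 0, 0, 0], [0, 0, -0.1, 0, 0, 0], [0, 0, -0.15, 0, 0, 0], [0, 0, -0.2, 0, 0, 0], [0, 0, -0.2, 0, 0, 0], [0, 0, -0.2, 0, 0, 0]]}' | python3 -m pendant
python3 - <<'E'
from h import *
p=shot('scene')
f=6;cv2.imwrite('pics/s4.png',cv2.resize(p['img'][90:190,300:400,::-1],None,fx=f,fy=f,interpolation=cv2.INTER_CUBIC))
E
```

```text
tcp_pos: [0.5376, 0.0653, 0.0597]
force: [-0.6, -0.8, -0.5]
finger_force: 0.0
time_s: 5.52
tcp_pos: [0.538, 0.0653, 0.0605]
tool_rot: [-0.0, -0.002, 1.0, 0.0]
force: [-0.7, -0.2, -1.9]
opening: 0.0215
finger_force: 58.8
time_s: 6.1
tcp_pos: [0.5394, 0.0655, 0.183]
tool_rot: [0.002, -0.002, 1.0, 0.0]
force: [0.1, -0.2, -3.2]
opening: 0.0216
finger_force: 59.0
```

View pics/s4.png

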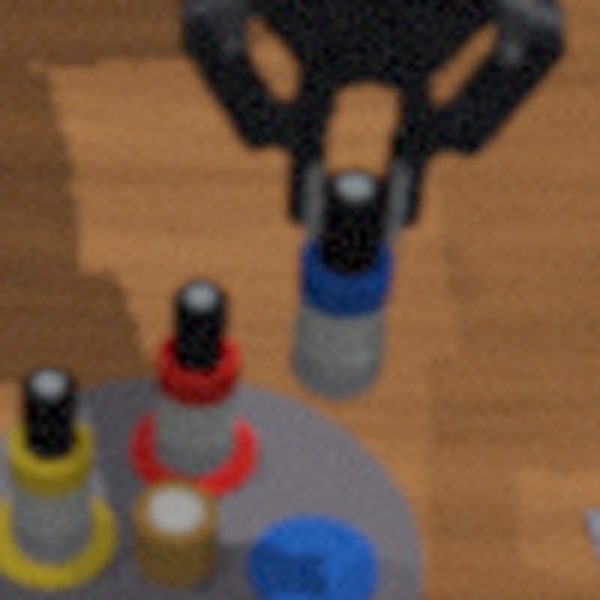

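Blue lens is held upright by the nose (353,210), and its pad is free at (313,560). Carrying it to the far end of the mat.

```bash
echo '{"rows":[[0.0017, 0.0333, 0, 0, 0, 0], [0.0033, 0.0967, 0, 0, 0, 0], [0.005, 0.16, 0, 0, 0, 0], [0.0067, 0.2233, 0, 0, 0, 0], [0.0083, 0.2867, 0, 0, 0, 0], [0.01, 0.35, 0, 0, 0, 0], [0.0117, 0.4133, 0, 0, 0, 0], [0.0133, 0.4767, 0, 0, 0, 0], [0.0133, 0.5167, 0, 0, 0, 0], [0.0133, 0.54, 0, 0, 0, 0], [0.0133, 0.54, 0, 0, 0, 0], [0.0133, 0.54, 0, 0, 0, 0]]}' | python3 -m pendant
echo '{"rows":[[0, 0, 0.05, 0, 0, 0], [0, 0, 0.1, 0, 0, 0], [0, 0, 0.15, 0, 0, 0], [0, 0, 0.1833, 0, 0, 0], [0, 0, 0.2, 0, 0, 0], [0, 0, 0.205, 0, 0, 0], [0, 0, 0.205, 0, 0, 0], [0, 0, 0.205, 0, 0, 0]]}' | python3 -m pendant
```

```text
time_s: 7.15
tcp_pos: [0.5278, 0.3887, 0.1789]
tool_rot: [-0.001, -0.003, 1.0, -0.001]
force: [-0.1, -0.3, -2.2]
opening: 0.0217
finger_force: 59.3
time_s: 7.82
tcp_pos: [0.5297, 0.3893, 0.0589]
tool_rot: [0.001, -0.002, 1.0, 0.0]
force: [-0.3, -1.0, -2.1]
opening: 0.0215
finger_force: 59.4
```

Scaled: 0.0055 m / 0.6 = 0.0092, 0.004 m / 0.6 = 0.0067.

```bash
echo '{"rows":[[0, 0, 0.0033, 0, 0, 0], [0, 0, 0.0067, 0, 0, 0], [0, 0, 0.0092, 0, 0, 0], [0, 0, 0.0092, 0, 0, 0], [0, 0, 0.0092, 0, 0, 0]]}' | python3 -m pendant
```

```text
time_s: 8.23
tcp_pos: [0.5289, 0.3895, 0.0524]
tool_rot: [0.0, -0.002, 1.0, 0.0]
force: [0.5, 0.3, -1.9]
opening: 0.0218
finger_force: 59.4
```

Scaled: 0.001 m / 0.6 = 0.0017.

```bash
echo '{"rows":[[0, 0, 0.0017, 0, 0, 0], [0, 0, 0.0017, 0, 0, 0], [0, 0, 0.0017, 0, 0, 0]]}' | python3 -m pendant|grep -E 'tcp|force'; python3 - <<'E'
from h import *
W=cloud(shot('scene'))
k=(abs(W[...,0]-.53)<.03)&(abs(W[...,1]-.389)<.03)
print([ (round(z,3),int((k&(abs(W[...,2]-z)<.0025)).sum())) for z in np.arange(0,.12,.005)])
for z0 in np.arange(.05,.09,.004):
    w=W[k&(abs(W[...,2]-z0)<.002)];print(round(z0,3),w.min(0).round(3),w.max(0).round(3))
E
```

```text
tcp_pos: [0.5294, 0.3896, 0.0523]
force: [-0.9, -1.4, 6.7]
finger_force: 60.4
[(np.float64(0.0), 31), (np.float64(0.005), 206), (np.float64(0.01), 26), (np.float64(0.015), 15), (np.float64(0.02), 28), (np.float64(0.025), 23), (np.float64(0.03), 20), (np.float64(0.035), 14), (np.float64(0.04), 24), (np.float64(0.045), 17), (np.float64(0.05), 20), (np.float64(0.055), 22), (np.float64(0.06), 27), (np.float64(0.065), 52), (np.float64(0.07), 16), (np.float64(0.075), 12), (np.float64(0.08), 17), (np.float64(0.085), 22), (np.float64(0.09), 35), (np.float64(0.095), 53), (np.float64(0.1), 47), (np.float64(0.105), 29), (np.float64(0.11), 24), (np.float64(0.115), 25)]
0.05 [0.531 0.37  0.048] [0.548 0.404 0.052]
0.054 [0.529 0.37  0.052] [0.547 0.397 0.055]
0.058 [0.528 0.369 0.056] [0.55  0.397 0.06 ]
0.062 [0.517 0.37  0.06 ] [0.549 0.403 0.064]
0.066 [0.525 0.369 0.064] [0.549 0.403 0.068]
0.07 [0.533 0.377 0.068] [0.542 0.401 0.072]
0.074 [0.533 0.38  0.072] [0.542 0.399 0.075]
0.078 [0.537 0.37  0.076] [0.542 0.402 0.08 ]
0.082 [0.533 0.37  0.08 ] [0.541 0.406 0.083]
0.086 [0.531 0.365 0.084] [0.542 0.409 0.088]
```

Scaled: -0.23 m / 0.6 = -0.3833, -0.05 m / 0.6 = -0.0833.

```bash
echo '{"rows":[[0, 0, 0, 0, 0, 0], [0, 0, 0, 0, 0, 0], [0, 0, 0, 0, 0, 0], [0, 0, 0, 0, 0, 0]]}' | python3 -m pendant 0.05
echo '{"rows":[[0, 0, -0.0333, 0, 0, 0], [0, 0, -0.0833, 0, 0, 0], [0, 0, -0.1333, 0, 0, 0], [0, 0, -0.1667, 0, 0, 0], [0.0083, -0.0583, -0.1667, 0, 0, 0], [0.0167, -0.125, -0.1667, 0, 0, 0], [0.0267, -0.1917, -0.1667, 0, 0, 0], [0.0367, -0.2583, -0.1667, 0, 0, 0], [0.0467, -0.325, -0.1667, 0, 0, 0], [0.055, -0.3833, -0.1667, 0, 0, 0], [0.055, -0.3833, -0.1667, 0, 0, 0]]}' | python3 -m pendant|grep tcp
echo '{"rows":[[0.01, -0.0633, 0, 0, 0, 0], [0.02, -0.1267, 0, 0, 0, 0], [0.03, -0.1833, 0, 0, 0, 0], [0.0367, -0.2433, 0, 0, 0, 0], [0.0367, -0.2433, 0, 0, 0, 0], [0.0367, -0.2433, 0, 0, 0, 0]]}' | python3 -m pendant
python3 - <<'E'
from h import *
b=shot('top');W=cloud(b);g=b['img'].astype(int)
for n,x,y,h in(('blue lens',.53,.389,.097),):
    w=W[(np.hypot(W[...,0]-x,W[...,1]-y)<.04)&(abs(W[...,2]-h)<.008)];print(n,cv2.minEnclosingCircle(w[:,:2].astype(np.float32).copy()))
E
```

```text
time_s: 8.87
tcp_pos: [0.5288, 0.3894, 0.0511]
tool_rot: [0.0, -0.002, 1.0, 0.0]
force: [0.1, -0.2, -0.4]
opening: 0.0501
finger_force: 0.0
tcp_pos: [0.4948, 0.154, 0.1508]
time_s: 10.28
tcp_pos: [0.4753, 0.0117, 0.1512]
tool_rot: [0.0, -0.0, 1.0, 0.0]
force: [0.1, 0.2, -0.7]
opening: 0.0503
finger_force: 0.0
blue lens ((0.5302074551582336, 0.38955068588256836), 0.012758695520460606)
```

Scaled: 0.0905 m / 0.6 = 0.1508, 0.03 m / 0.6 = 0.05.

```bash
echo '{"rows":[[0.0017, 0.0033, 0.05, 0, 0, 0], [0.0017, 0.0033, 0.0917, 0, 0, 0], [0.0017, 0.0033, 0.125, 0, 0, 0], [0.0017, 0.0033, 0.1475, 0, 0, 0], [0.0017, 0.0033, 0.1508, 0, 0, 0], [0.0017, 0.0033, 0.1508, 0, 0, 0], [0.0017, 0.0033, 0.1508, 0, 0, 0]]}' | python3 -m pendant|grep -E 'tcp|force'
echo '{"rows":[[0, 0, 0, 0, 0, 0], [0, 0, 0, 0, 0, 0], [0, 0, 0, 0, 0, 0], [0, 0, 0, 0, 0, 0], [0, 0, 0, 0, 0, 0], [0, 0, 0, 0, 0, 0]]}' | python3 -m pendant 0.0
echo '{"rows":[[0, 0, -0.0167, 0, 0, 0], [0, 0, -0.05, 0, 0, 0], [0, 0, -0.1, 0, 0, 0], [0, 0, -0.15, 0, 0, 0], [0, 0, -0.2, 0, 0, 0], [0, 0, -0.2, 0, 0, 0], [0, 0, -0.2, 0, 0, 0]]}' | python3 -m pendant
```

```text
tcp_pos: [0.475, 0.0158, 0.0611]
force: [0.8, -0.1, -0.3]
finger_force: 0.0
time_s: 11.42
tcp_pos: [0.4754, 0.0149, 0.0617]
tool_rot: [0.001, -0.002, 1.0, -0.0]
force: [0.1, -0.5, 6.0]
opening: 0.0219
finger_force: 58.7
time_s: 12.0
tcp_pos: [0.4753, 0.0151, 0.1826]
tool_rot: [0.002, -0.002, 1.0, 0.0]
force: [0.6, -0.4, -3.8]
opening: 0.022
finger_force: 59.3
```

Scaled: 0.3 m / 0.6 = 0.5, -0.069 m / 0.6 = -0.115.

```bash
echo '{"rows":[[-0.0083, 0.0333, 0, 0, 0, 0], [-0.0217, 0.0933, 0, 0, 0, 0], [-0.035, 0.1533, 0, 0, 0, 0], [-0.0483, 0.2133, 0, 0, 0, 0], [-0.0617, 0.2733, 0, 0, 0, 0], [-0.075, 0.3333, 0, 0, 0, 0], [-0.0883, 0.3933, 0, 0, 0, 0], [-0.1017, 0.45, 0, 0, 0, 0], [-0.1117, 0.4833, 0, 0, 0, 0], [-0.115, 0.5, 0, 0, 0, 0], [-0.115, 0.5, 0, 0, 0, 0], [-0.115, 0.5, 0, 0, 0, 0]]}' | python3 -m pendant |grep tcp
echo '{"rows":[[0, 0, 0.05, 0, 0, 0], [0, 0, 0.1, 0, 0, 0], [0, 0, 0.15, 0, 0, 0], [0, 0, 0.1833, 0, 0, 0], [0, 0, 0.2, 0, 0, 0], [0, 0, 0.21, 0, 0, 0], [0, 0, 0.21, 0, 0, 0], [0, 0, 0.21, 0, 0, 0]]}' | python3 -m pendant
```

```text
tcp_pos: [0.541, 0.3145, 0.1791]
time_s: 13.67
tcp_pos: [0.5428, 0.3149, 0.0556]
tool_rot: [0.001, -0.002, 1.0, 0.0]
force: [0.4, 0.4, -2.3]
opening: 0.0218
finger_force: 59.6
```

Scaled: 0.0015 m / 0.6 = 0.0025, 0.001 m / 0.6 = 0.0017.

```bash
echo '{"rows":[[0, 0, 0.0017, 0, 0, 0], [0, 0, 0.0025, 0, 0, 0], [0, 0, 0.0025, 0, 0, 0]]}' | python3 -m pendant|grep -E 'tcp|force'; echo '{"rows":[[0, 0, 0.0008, 0, 0, 0], [0, 0, 0.0017, 0, 0, 0], [0, 0, 0.0017, 0, 0, 0]]}' | python3 -m pendant|grep -E 'tcp|force'
```

```text
tcp_pos: [0.5426, 0.3154, 0.0539]
force: [0.4, -1.6, 0.6]
finger_force: 60.0
tcp_pos: [0.5431, 0.3155, 0.0537]
force: [-0.6, -3.5, 10.5]
finger_force: 61.0
```

```bash
echo '{"rows":[[0, 0, 0, 0, 0, 0], [0, 0, 0, 0, 0, 0], [0, 0, 0, 0, 0, 0], [0, 0, 0, 0, 0, 0]]}' | python3 -m pendant 0.05
echo '{"rows":[[0, 0, -0.0333, 0, 0, 0], [0, 0, -0.0833, 0, 0, 0], [0, 0, -0.1333, 0, 0, 0], [0, 0, -0.1667, 0, 0, 0], [0.0017, -0.0583, -0.1667, 0, 0, 0], [0.005, -0.125, -0.1667, 0, 0, 0], [0.0083, -0.1917, -0.1667, 0, 0, 0], [0.0117, -0.2583, -0.1667, 0, 0, 0], [0.015, -0.325, -0.1667, 0, 0, 0], [0.0183, -0.3833, -0.1667, 0, 0, 0], [0.0183, -0.3833, -0.1667, 0, 0, 0]]}' | python3 -m pendant|grep tcp
echo '{"rows":[[0.0033, -0.0633, 0, 0, 0, 0], [0.0067, -0.1267, 0, 0, 0, 0], [0.01, -0.1833, 0, 0, 0, 0], [0.01, -0.22, 0, 0, 0, 0], [0.01, -0.22, 0, 0, 0, 0], [0.01, -0.22, 0, 0, 0, 0], [0.01, -0.22, 0, 0, 0, 0]]}' | python3 -m pendant
```

```text
time_s: 14.5
tcp_pos: [0.542, 0.3154, 0.052]
tool_rot: [-0.0, -0.002, 1.0, 0.0]
force: [-0.1, -0.6, 0.4]
opening: 0.0495
finger_force: 0.0
tcp_pos: [0.5311, 0.0802, 0.1519]
time_s: 16.0
tcp_pos: [0.5266, -0.0462, 0.152]
tool_rot: [-0.0, -0.002, 1.0, 0.0]
force: [0.4, -0.1, -0.3]
opening: 0.0501
finger_force: 0.0
```

Scaled: 0.091 m / 0.6 = 0.1517, 0.0885 m / 0.6 = 0.1475.

```bash
echo '{"rows":[[0, 0, 0.05, 0, 0, 0], [0, 0, 0.0917, 0, 0, 0], [0, 0, 0.125, 0, 0, 0], [0, 0, 0.1475, 0, 0, 0], [0, 0, 0.1517, 0, 0, 0], [0, 0, 0.1517, 0, 0, 0], [0, 0, 0.1517, 0, 0, 0]]}' | python3 -m pendant|grep -E 'tcp|force'
echo '{"rows":[[0, 0, 0, 0, 0, 0], [0, 0, 0, 0, 0, 0], [0, 0, 0, 0, 0, 0], [0, 0, 0, 0, 0, 0], [0, 0, 0, 0, 0, 0], [0, 0, 0, 0, 0, 0]]}' | python3 -m pendant 0.0
echo '{"rows":[[0, 0, -0.0167, 0, 0, 0], [0, 0, -0.05, 0, 0, 0], [0, 0, -0.1, 0, 0, 0], [0, 0, -0.15, 0, 0, 0], [0, 0, -0.2, 0, 0, 0], [0, 0, -0.2, 0, 0, 0], [0, 0, -0.2, 0, 0, 0]]}' | python3 -m pendant
```

```text
tcp_pos: [0.5271, -0.046, 0.0617]
force: [0.2, -0.3, 0.6]
finger_force: 0.0
time_s: 17.08
tcp_pos: [0.5276, -0.0469, 0.0624]
tool_rot: [0.001, -0.002, 1.0, -0.0]
force: [-0.7, 0.1, 6.2]
opening: 0.0219
finger_force: 59.0
time_s: 17.67
tcp_pos: [0.5277, -0.0468, 0.1833]
tool_rot: [0.002, -0.002, 1.0, -0.0]
force: [-0.4, -0.0, -3.9]
opening: 0.0217
finger_force: 59.4
```

Scaled: 0.289 m / 0.6 = 0.4817, 0.283 m / 0.6 = 0.4717.

```bash
echo '{"rows":[[-0.005, 0.0333, 0, 0, 0, 0], [-0.01, 0.0933, 0, 0, 0, 0], [-0.0167, 0.1533, 0, 0, 0, 0], [-0.0233, 0.2133, 0, 0, 0, 0], [-0.03, 0.2733, 0, 0, 0, 0], [-0.0367, 0.3333, 0, 0, 0, 0], [-0.0433, 0.3933, 0, 0, 0, 0], [-0.05, 0.45, 0, 0, 0, 0], [-0.0533, 0.4717, 0, 0, 0, 0], [-0.0533, 0.4817, 0, 0, 0, 0], [-0.0533, 0.4817, 0, 0, 0, 0], [-0.0533, 0.4817, 0, 0, 0, 0]]}' | python3 -m pendant |grep tcp
echo '{"rows":[[0, 0, 0.05, 0, 0, 0], [0, 0, 0.1, 0, 0, 0], [0, 0, 0.15, 0, 0, 0], [0, 0, 0.1833, 0, 0, 0], [0, 0, 0.2, 0, 0, 0], [0, 0, 0.21, 0, 0, 0], [0, 0, 0.21, 0, 0, 0], [0, 0, 0.21, 0, 0, 0]]}' | python3 -m pendant
echo '{"rows":[[0, 0, 0.0017, 0, 0, 0], [0, 0, 0.0017, 0, 0, 0], [0, 0, 0.0017, 0, 0, 0]]}' | python3 -m pendant|grep -E 'tcp|force'
```

```text
tcp_pos: [0.5566, 0.2412, 0.1802]
time_s: 19.33
tcp_pos: [0.5584, 0.2419, 0.0562]
tool_rot: [0.001, -0.002, 1.0, 0.0]
force: [-1.1, -0.4, -2.4]
opening: 0.0214
finger_force: 59.7
tcp_pos: [0.5576, 0.2424, 0.0546]
force: [0.1, -0.1, -1.8]
finger_force: 59.7
```

Scaled: 0.001 m / 0.6 = 0.0017.

```bash
echo '{"rows":[[0, 0, 0.0017, 0, 0, 0], [0, 0, 0.0017, 0, 0, 0], [0, 0, 0.0017, 0, 0, 0]]}' | python3 -m pendant|grep -E 'tcp|force'
echo '{"rows":[[0, 0, 0, 0, 0, 0], [0, 0, 0, 0, 0, 0], [0, 0, 0, 0, 0, 0], [0, 0, 0, 0, 0, 0]]}' | python3 -m pendant 0.05|grep -E 'tcp|force'
echo '{"rows":[[0, 0, -0.0333, 0, 0, 0], [0, 0, -0.0833, 0, 0, 0], [0, 0, -0.1333, 0, 0, 0], [0, 0, -0.1667, 0, 0, 0], [0.0033, -0.0583, -0.1667, 0, 0, 0], [0.0083, -0.125, -0.1667, 0, 0, 0], [0.0167, -0.1917, -0.1667, 0, 0, 0], [0.025, -0.25, -0.1667, 0, 0, 0], [0.025, -0.25, -0.1667, 0, 0, 0]]}' | python3 -m pendant 0.065
python3 - <<'E'
from h import *
b=shot('top','t2');W=cloud(b);g=b['img'].astype(int);c2=lambda w:np.array(cv2.minEnclosingCircle(w[:,:2].astype(np.float32).copy())[0]).round(4)
for n,x,y in(('blue',.53,.389),('red',.543,.3155),('yel',.558,.242)):
    w=W[(np.hypot(W[...,0]-x,W[...,1]-y)<.03)&(abs(W[...,2]-.097)<.006)];print(n,c2(w),w[:,2].mean(),len(w))
w=W[(np.hypot(W[...,0]-.533,W[...,1]-.007)<.025)&(abs(W[...,2]-.038)<.006)];print('puck',c2(w),len(w))
h=cv2.cvtColor(b['img'],cv2.COLOR_RGB2HSV)
for n,x,y in(('pred',.4745,.0137),('pyel',.526,-.046),('pblue',.538,.0656)):
    w=W[(np.hypot(W[...,0]-x,W[...,1]-y)<.045)&(abs(W[...,2]-.011)<.006)&(h[...,1]>130)];print(n,w[:,:2].mean(0).round(4),c2(w),len(w),np.ptp(w[:,:2],axis=0))
cv2.imwrite('pics/t2.png',cv2.resize(b['img'][170:320,100:380,::-1],None,fx=2.8,fy=2.8,interpolation=cv2.INTER_CUBIC))
E
```

```text
tcp_pos: [0.5581, 0.2426, 0.0544]
force: [-1.3, -2.5, 7.8]
finger_force: 60.9
tcp_pos: [0.5574, 0.2425, 0.0531]
force: [0.3, -0.0, 0.4]
finger_force: 0.0
time_s: 20.92
tcp_pos: [0.5415, 0.0873, 0.1529]
tool_rot: [-0.001, -0.001, 1.0, -0.001]
force: [0.4, -1.0, -0.5]
opening: 0.0652
finger_force: 0.0
blue [0.5292 0.3895] 0.09606289551696551 130
red [0.5417 0.3148] 0.0961747339442524 99
yel [0. 0.] nan 0
puck [0.534  0.0066] 249
pred [0.4758 0.0073] [0.4752 0.0131] 448 [0.05462298 0.0401303 ]
pyel [ 0.5264 -0.0473] [ 0.5307 -0.04  ] 589 [0.05459482 0.0669634 ]
pblue [0.5307 0.0856] [0.5309 0.0837] 40 [0.02477455 0.00803864]<stdin>:4: RuntimeWarning: Mean of empty slice.
  ret = ret.dtype.type(ret / rcount)
```

View pics/t2.png

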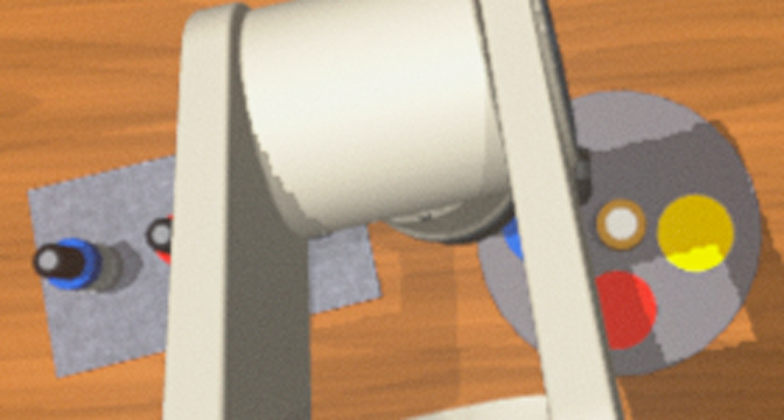

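Picture: blue (70,262) and red (165,235) stand on the mat, and the arm hides yellow. The puck (620,225) is unmoved and the pads are free.

Scaled: 0.09 m / 0.6 = 0.15, -0.083 m / 0.6 = -0.1383.

```bash
echo '{"rows":[[0.005, -0.0667, 0, 0, 0, 0], [0.01, -0.13, 0, 0, 0, 0], [0.01, -0.1383, 0, 0, 0, 0], [0.01, -0.1383, 0, 0, 0, 0], [0.01, -0.1383, 0.05, 0, 0, 0], [0.01, -0.1383, 0.1, 0, 0, 0], [0.01, -0.1383, 0.1333, 0, 0, 0], [0.01, -0.1383, 0.15, 0, 0, 0], [0.01, -0.1383, 0.15, 0, 0, 0], [0.01, -0.1383, 0.15, 0, 0, 0]]}' | python3 -m pendant 0.065
python3 - <<'E'
from h import *
W=cloud(shot('top'))
for n,x,y in(('yel',.558,.242),('red',.543,.3155)):
    w=W[(np.hypot(W[...,0]-x,W[...,1]-y)<.03)&(abs(W[...,2]-.097)<.006)];print(n,len(w),w.mean(0) if len(w) else 0)
E
```

```text
time_s: 21.8
tcp_pos: [0.5377, 0.0103, 0.0632]
tool_rot: [-0.0, -0.003, 1.0, 0.0]
force: [0.2, 0.4, -0.4]
opening: 0.065
finger_force: 0.0
yel 122 [0.55692185 0.24205451 0.09598881]
red 128 [0.54159096 0.31333846 0.0959438 ]
```

Scaled: 0.059 m / 0.6 = 0.0983, -0.004 m / 0.6 = -0.0067.

```bash
echo '{"rows":[[0.0067, -0.0067, 0.0333, 0, 0, 0], [0.0067, -0.0067, 0.0667, 0, 0, 0], [0.0067, -0.0067, 0.0883, 0, 0, 0], [0.0067, -0.0067, 0.0983, 0, 0, 0], [0.0067, -0.0067, 0.0983, 0, 0, 0], [0.0067, -0.0067, 0.0983, 0, 0, 0]]}' | python3 -m pendant | grep -E 'tcp|force'
echo '{"rows":[[0, 0, 0, 0, 0, 0], [0, 0, 0, 0, 0, 0], [0, 0, 0, 0, 0, 0]]}' | python3 -m pendant 0.044 | grep -E 'tcp|force|open'
python3 - <<'E'
from h import *
p=shot('scene')
f=7;im=cv2.resize(p['img'][120:200,285:375,::-1],None,fx=f,fy=f,interpolation=cv2.INTER_CUBIC)
for y in(-.0155,.0285):
  for z,c in((.01,(0,0,255)),(.025,(0,255,0)),(.04,(255,255,255))):
    q=cv2.projectPoints(np.array([[.534,y,z]]),np.array(p['rvec'],float),np.array(p['tvec'],float),p['mtx'],None)[0].ravel()
    cv2.circle(im,tuple(int(t) for t in ((q-[285,120])*f+f/2)),3,c,-1)
cv2.imwrite('pics/s5.png',im)
E
```

```text
tcp_pos: [0.5343, 0.0055, 0.0051]
force: [-0.6, -0.9, -0.4]
finger_force: 0.0
tcp_pos: [0.5341, 0.0053, 0.005]
force: [0.9, -0.5, -0.5]
opening: 0.0443
finger_force: 0.0
```

View pics/s5.png

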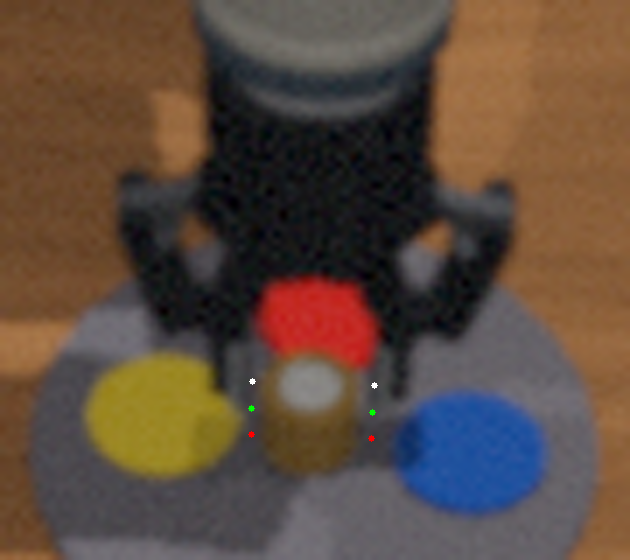

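Tips reach about row 400, i.e. z≈0.027, beside the puck (310,385). I lower another 8 mm and grip.

The rows are not in the units I measure in: shifts go in shares of 0.6 m and turns go in shares of 2 pi rad. I convert before sending: 0.008 m / 0.6 = 0.0133, 0.004 m / 0.6 = 0.0067.

```bash
echo '{"rows":[[0, 0.0017, 0.0067, 0, 0, 0], [0, 0.0017, 0.0133, 0, 0, 0], [0, 0.0017, 0.0133, 0, 0, 0]]}' | python3 -m pendant|grep -E 'tcp|force'
echo '{"rows":[[0, 0, 0, 0, 0, 0], [0, 0, 0, 0, 0, 0], [0, 0, 0, 0, 0, 0], [0, 0, 0, 0, 0, 0], [0, 0, 0, 0, 0, 0]]}' | python3 -m pendant 0.0
echo '{"rows":[[0, 0, -0.0167, 0, 0, 0], [0, 0, -0.05, 0, 0, 0], [0, 0, -0.1, 0, 0, 0], [0, 0, -0.15, 0, 0, 0], [0, 0, -0.2, 0, 0, 0], [0, 0, -0.25, 0, 0, 0], [0, 0, -0.25, 0, 0, 0], [0, 0, -0.25, 0, 0, 0]]}' | python3 -m pendant
python3 - <<'E'
from h import *
b=shot('top');W=cloud(b);h=cv2.cvtColor(b['img'],cv2.COLOR_RGB2HSV)
m=(np.hypot(W[...,0]-.52,W[...,1]+.294)<.055)&(W[...,2]>.015)
k=m&(h[...,2]<90);r=cv2.fitEllipse(np.argwhere(k)[:,::-1].astype(np.float32)[cv2.convexHull(np.argwhere(k)[:,::-1].astype(np.int32),returnPoints=False).ravel()])
print('plate',W[k].mean(0),k.sum(),r,np.ptp(W[k],axis=0))
print('stage',cv2.minAreaRect(W[m&(W[...,2]>.018)][:,:2].astype(np.float32).copy()))
for n,x,y in(('pred',.4745,.0137),('pyel',.526,-.046),('pblue',.538,.0656)):
    w=W[(np.hypot(W[...,0]-x,W[...,1]-y)<.033)&(abs(W[...,2]-.011)<.006)&(h[...,1]>130)];print(n,w.mean(0).round(4),len(w),np.ptp(w[:,:2],axis=0))
cv2.imwrite('pics/t3.png',cv2.resize(b['img'][170:320,250:520,::-1],None,fx=2.8,fy=2.8,interpolation=cv2.INTER_CUBIC))
E
```

```text
tcp_pos: [0.5328, 0.0064, -0.0047]
force: [0.1, 0.0, -0.0]
finger_force: 0.0
time_s: 23.32
tcp_pos: [0.533, 0.0063, -0.004]
tool_rot: [-0.0, -0.002, 1.0, 0.0]
force: [-1.8, 0.3, 0.8]
opening: 0.0343
finger_force: 59.7
time_s: 23.98
tcp_pos: [0.5349, 0.0063, 0.1484]
tool_rot: [0.002, -0.002, 1.0, 0.0]
force: [-0.2, -0.1, -2.9]
opening: 0.0342
finger_force: 59.9
plate [ 0.52017585 -0.29386797  0.02360072] 606 ((469.8390197753906, 247.04302978515625), (26.780839920043945, 28.43635368347168), 131.82659912109375) [0.05528162 0.05570284 0.01113205]
stage ((0.5195591449737549, -0.29316097497940063), (0.09599487483501434, 0.09622004628181458), 78.48526000976562)
pred [0.475  0.013  0.0105] 591 [0.05466944 0.05367977]
pyel [ 0.5182 -0.0476  0.0105] 380 [0.03744873 0.05169754]
pblue [0.5243 0.0664 0.0106] 197 [0.02108364 0.0490423 ]
```

View pics/t3.png

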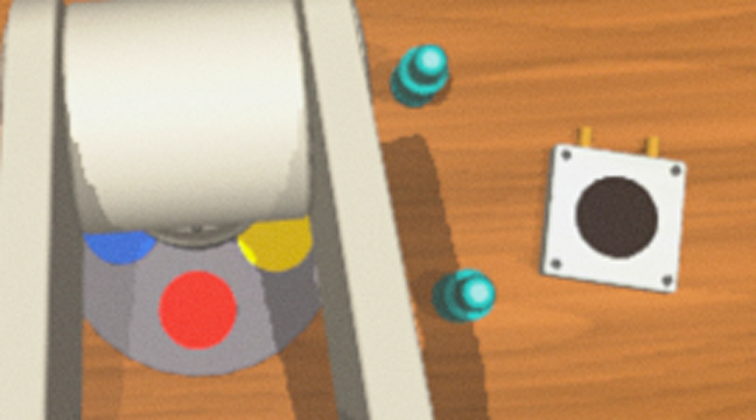

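Picture: stage plate at (617,217) and puck held; the decoys sit at (420,75) and (465,295). Carrying the puck over to the stage.

Scaled: -0.3 m / 0.6 = -0.5, -0.16 m / 0.6 = -0.2667.

```bash
echo '{"rows":[[0.0017, -0.0333, -0.0167, 0, 0, 0], [0.0033, -0.0917, -0.0167, 0, 0, 0], [0.0067, -0.15, -0.0167, 0, 0, 0], [0.01, -0.2083, -0.0167, 0, 0, 0], [0.0133, -0.2667, -0.0167, 0, 0, 0], [0.0167, -0.325, -0.0167, 0, 0, 0], [0.02, -0.3833, -0.0167, 0, 0, 0], [0.0233, -0.4417, -0.0167, 0, 0, 0], [0.025, -0.4833, -0.0167, 0, 0, 0], [0.025, -0.5, -0.0167, 0, 0, 0], [0.025, -0.5, -0.0167, 0, 0, 0], [0.025, -0.5, -0.0167, 0, 0, 0]]}' | python3 -m pendant|grep tcp
echo '{"rows":[[0, 0, 0.0333, 0, 0, 0], [0, 0, 0.0833, 0, 0, 0], [0, 0, 0.1333, 0, 0, 0], [0, 0, 0.1667, 0, 0, 0], [0, 0, 0.1833, 0, 0, 0], [0, 0, 0.1833, 0, 0, 0], [0, 0, 0.1833, 0, 0, 0]]}' | python3 -m pendant
```

```text
tcp_pos: [0.5187, -0.2932, 0.1546]
time_s: 25.62
tcp_pos: [0.5198, -0.2928, 0.0462]
tool_rot: [-0.0, -0.003, 1.0, 0.0]
force: [0.4, -0.3, -1.3]
opening: 0.0338
finger_force: 60.2
```

Scaled: 0.032 m / 0.6 = 0.0533, 0.031 m / 0.6 = 0.0517.

```bash
echo '{"rows":[[0.0017, 0, 0.025, 0, 0, 0], [0.0017, -0.0017, 0.045, 0, 0, 0], [0.0017, -0.0017, 0.0517, 0, 0, 0], [0.0017, -0.0017, 0.0533, 0, 0, 0], [0.0017, -0.0017, 0.0533, 0, 0, 0]]}' | python3 -m pendant|grep -E 'tcp|force'
echo '{"rows":[[0, 0, 0.0017, 0, 0, 0], [0, 0, 0.0017, 0, 0, 0], [0, 0, 0.0017, 0, 0, 0]]}' | python3 -m pendant|grep -E 'tcp|force'
```

```text
tcp_pos: [0.5188, -0.2948, 0.0144]
force: [0.0, -0.7, -2.8]
finger_force: 60.2
tcp_pos: [0.5189, -0.2949, 0.0136]
force: [-0.3, -0.3, -2.3]
finger_force: 60.2
```

Scaled: 0.001 m / 0.6 = 0.0017.

```bash
echo '{"rows":[[0, 0, 0.0017, 0, 0, 0], [0, 0, 0.0017, 0, 0, 0], [0, 0, 0.0017, 0, 0, 0]]}' | python3 -m pendant|grep -E 'tcp|force'
echo '{"rows":[[0, 0, 0.0017, 0, 0, 0], [0, 0, 0.0017, 0, 0, 0], [0, 0, 0.0017, 0, 0, 0]]}' | python3 -m pendant|grep -E 'tcp|force'
```

```text
tcp_pos: [0.5186, -0.2948, 0.0121]
force: [0.0, 0.7, -1.3]
finger_force: 60.2
tcp_pos: [0.5187, -0.2948, 0.0119]
force: [-2.5, 0.6, 8.4]
finger_force: 61.4
```

Scaled: 0.27 m / 0.6 = 0.45, 0.235 m / 0.6 = 0.3917.

```bash
echo '{"rows":[[0, 0, 0, 0, 0, 0], [0, 0, 0, 0, 0, 0], [0, 0, 0, 0, 0, 0], [0, 0, 0, 0, 0, 0]]}' | python3 -m pendant 0.06|grep -E 'tcp|force'
echo '{"rows":[[0, 0, -0.0333, 0, 0, 0], [0, 0, -0.0833, 0, 0, 0], [0, 0, -0.1333, 0, 0, 0], [0, 0, -0.1917, 0, 0, 0], [0, 0, -0.2333, 0, 0, 0], [-0.005, 0.0583, -0.2333, 0, 0, 0], [-0.01, 0.125, -0.2333, 0, 0, 0], [-0.015, 0.1917, -0.2333, 0, 0, 0], [-0.02, 0.2583, -0.2333, 0, 0, 0], [-0.025, 0.325, -0.2333, 0, 0, 0], [-0.03, 0.3917, -0.2333, 0, 0, 0], [-0.0333, 0.45, -0.2333, 0, 0, 0]]}' | python3 -m pendant 0.06|grep tcp
python3 - <<'E'
from h import *
b=shot('top');W=cloud(b);h=cv2.cvtColor(b['img'],cv2.COLOR_RGB2HSV)
w=W[(np.hypot(W[...,0]-.52,W[...,1]+.294)<.04)&(W[...,2]>.045)&(W[...,2]<.065)];print('puck',w.mean(0),len(w),np.ptp(w,axis=0))
for n,x,y in(('yel',.557,.242),('red',.5416,.3145),('blu',.53,.389)):
    w=W[(np.hypot(W[...,0]-x,W[...,1]-y)<.03)&(abs(W[...,2]-.097)<.006)];print(n,len(w),w.mean(0).round(4) if len(w) else 0)
for n,x,y in(('pred',.4745,.0137),('pyel',.526,-.046),('pblue',.538,.0656)):
    w=W[(np.hypot(W[...,0]-x,W[...,1]-y)<.033)&(abs(W[...,2]-.011)<.006)&(h[...,1]>130)];print(n,w.mean(0).round(4) if len(w) else 0,len(w))
E
```

```text
tcp_pos: [0.5187, -0.2948, 0.011]
force: [-0.3, -0.0, 0.2]
finger_force: 0.0
tcp_pos: [0.5374, -0.0224, 0.1512]
puck [ 0.51937611 -0.29255859  0.05328903] 275 [0.03532837 0.03690192 0.01155179]
yel 122 [0.5569 0.242  0.096 ]
red 129 [0.5416 0.3132 0.096 ]
blu 130 [0.5298 0.3886 0.0959]
pred [0.4749 0.0133 0.0105] 595
pyel [ 0.5152 -0.0504  0.0106] 296
pblue [0.5352 0.041  0.0111] 19
```

Scaled: 0.264 m / 0.6 = 0.44, -0.0195 m / 0.6 = -0.0325.

```bash
echo '{"rows":[[-0.005, 0.0583, 0, 0, 0, 0], [-0.01, 0.125, 0, 0, 0, 0], [-0.015, 0.1917, 0, 0, 0, 0], [-0.02, 0.2583, 0, 0, 0, 0], [-0.025, 0.325, 0, 0, 0, 0], [-0.03, 0.3917, 0, 0, 0, 0], [-0.0325, 0.4333, 0, 0, 0, 0], [-0.0325, 0.44, 0, 0, 0, 0], [-0.0325, 0.44, 0, 0, 0, 0], [-0.0325, 0.44, 0, 0, 0, 0]]}' | python3 -m pendant 0.05|grep tcp
python3 - <<'E'
from h import *
b=shot('top');W=cloud(b);h=cv2.cvtColor(b['img'],cv2.COLOR_RGB2HSV)
for n,x,y in(('pred',.4745,.0137),('pyel',.526,-.046),('pblue',.538,.0656)):
    w=W[(np.hypot(W[...,0]-x,W[...,1]-y)<.036)&(abs(W[...,2]-.011)<.006)&(h[...,1]>130)];print(n,w.mean(0).round(4) if len(w) else 0,len(w))
E
```

```text
tcp_pos: [0.5556, 0.2388, 0.1507]
pred [0.4748 0.013  0.0104] 601
pyel [ 0.5262 -0.0473  0.0104] 587
pblue [0.5393 0.0652 0.0105] 552
```

Scaled: 0.0965 m / 0.6 = 0.1608, 0.003 m / 0.6 = 0.005.

```bash
echo '{"rows":[[-0.0025, 0.005, 0.05, 0, 0, 0], [-0.0025, 0.005, 0.1, 0, 0, 0], [-0.0025, 0.005, 0.1333, 0, 0, 0], [-0.0025, 0.005, 0.1533, 0, 0, 0], [-0.0025, 0.005, 0.1608, 0, 0, 0], [-0.0025, 0.005, 0.1608, 0, 0, 0], [-0.0025, 0.005, 0.1608, 0, 0, 0]]}' | python3 -m pendant|grep -E 'tcp|force'
echo '{"rows":[[0, 0, 0, 0, 0, 0], [0, 0, 0, 0, 0, 0], [0, 0, 0, 0, 0, 0], [0, 0, 0, 0, 0, 0], [0, 0, 0, 0, 0, 0], [0, 0, 0, 0, 0, 0]]}' | python3 -m pendant 0.0|grep -E 'tcp|force|open'
echo '{"rows":[[0, 0, -0.0167, 0, 0, 0], [0, 0, -0.05, 0, 0, 0], [0, 0, -0.1, 0, 0, 0], [0, 0, -0.15, 0, 0, 0], [0, 0, -0.2, 0, 0, 0], [0, 0, -0.2, 0, 0, 0], [0, 0, -0.2, 0, 0, 0]]}' | python3 -m pendant|grep -E 'tcp|force|open'
```

```text
tcp_pos: [0.5581, 0.2421, 0.0555]
force: [-0.7, -0.2, -0.4]
finger_force: 0.0
tcp_pos: [0.5584, 0.2427, 0.0562]
force: [-0.7, -2.2, 6.1]
opening: 0.0215
finger_force: 58.8
tcp_pos: [0.5585, 0.243, 0.1772]
force: [-0.7, -0.2, -3.5]
opening: 0.0214
finger_force: 59.3
```

Scaled: -0.29 m / 0.6 = -0.4833, 0.031 m / 0.6 = 0.0517.

```bash
echo '{"rows":[[0.005, -0.0333, 0, 0, 0, 0], [0.01, -0.0933, 0, 0, 0, 0], [0.0167, -0.1533, 0, 0, 0, 0], [0.0233, -0.2133, 0, 0, 0, 0], [0.03, -0.2733, 0, 0, 0, 0], [0.0367, -0.3333, 0, 0, 0, 0], [0.0433, -0.3933, 0, 0, 0, 0], [0.05, -0.45, 0, 0, 0, 0], [0.0517, -0.4733, 0, 0, 0, 0], [0.0517, -0.4833, 0, 0, 0, 0], [0.0517, -0.4833, 0, 0, 0, 0], [0.0517, -0.4833, 0, 0, 0, 0]]}' | python3 -m pendant|grep tcp
echo '{"rows":[[0, 0, 0.05, 0, 0, 0], [0, 0, 0.1, 0, 0, 0], [0, 0, 0.1417, 0, 0, 0], [0, 0, 0.1667, 0, 0, 0], [0, 0, 0.18, 0, 0, 0], [0, 0, 0.18, 0, 0, 0], [0, 0, 0.18, 0, 0, 0]]}' | python3 -m pendant|grep -E 'tcp|force'
```

```text
tcp_pos: [0.5272, -0.0472, 0.1739]
tcp_pos: [0.5279, -0.0467, 0.0666]
force: [-0.3, 1.0, -2.7]
finger_force: 59.6
```

Scaled: 0.002 m / 0.6 = 0.0033, 0.001 m / 0.6 = 0.0017.

```bash
echo '{"rows":[[0, 0, 0.0017, 0, 0, 0], [0, 0, 0.0033, 0, 0, 0], [0, 0, 0.0033, 0, 0, 0], [0, 0, 0.0033, 0, 0, 0]]}' | python3 -m pendant|grep -E 'tcp|force'
echo '{"rows":[[0, 0, 0.0017, 0, 0, 0], [0, 0, 0.0017, 0, 0, 0], [0, 0, 0.0017, 0, 0, 0]]}' | python3 -m pendant|grep -E 'tcp|force'
```

```text
tcp_pos: [0.5278, -0.0477, 0.0649]
force: [0.8, 0.5, -3.2]
finger_force: 59.6
tcp_pos: [0.5281, -0.0478, 0.0641]
force: [-0.7, 0.5, 5.8]
finger_force: 60.3
```

Scaled: 0.23 m / 0.6 = 0.3833, 0.195 m / 0.6 = 0.325.

```bash
echo '{"rows":[[0, 0, 0, 0, 0, 0], [0, 0, 0, 0, 0, 0], [0, 0, 0, 0, 0, 0], [0, 0, 0, 0, 0, 0]]}' | python3 -m pendant 0.05|grep -E 'tcp|force'
echo '{"rows":[[0, 0, -0.0333, 0, 0, 0], [0, 0, -0.0833, 0, 0, 0], [0, 0, -0.1333, 0, 0, 0], [0, 0, -0.1583, 0, 0, 0], [-0.0017, 0.0583, -0.1583, 0, 0, 0], [-0.005, 0.125, -0.1583, 0, 0, 0], [-0.0083, 0.1917, -0.1583, 0, 0, 0], [-0.01, 0.2583, -0.1583, 0, 0, 0], [-0.0133, 0.325, -0.1583, 0, 0, 0], [-0.015, 0.3833, -0.1583, 0, 0, 0], [-0.015, 0.3833, -0.1583, 0, 0, 0]]}' | python3 -m pendant|grep tcp
echo '{"rows":[[-0.0017, 0.0633, 0, 0, 0, 0], [-0.005, 0.1267, 0, 0, 0, 0], [-0.0083, 0.1833, 0, 0, 0, 0], [-0.0092, 0.2183, 0, 0, 0, 0], [-0.0092, 0.2183, 0, 0, 0, 0], [-0.0092, 0.2183, 0, 0, 0, 0], [-0.0092, 0.2183, 0, 0, 0, 0]]}' | python3 -m pendant|grep tcp
python3 - <<'E'
from h import *
b=shot('top');W=cloud(b);h=cv2.cvtColor(b['img'],cv2.COLOR_RGB2HSV)
w=W[(np.hypot(W[...,0]-.526,W[...,1]+.047)<.03)&(abs(W[...,2]-.104)<.006)];print('yel',len(w),w.mean(0).round(4) if len(w) else 0)
w=W[(np.hypot(W[...,0]-.538,W[...,1]-.0656)<.036)&(abs(W[...,2]-.011)<.006)&(h[...,1]>130)];print('pblue',w.mean(0).round(4),len(w))
E
```

```text
tcp_pos: [0.5276, -0.0477, 0.0635]
force: [-0.7, 0.3, -0.1]
finger_force: 0.0
tcp_pos: [0.5359, 0.188, 0.1587]
tcp_pos: [0.5402, 0.3125, 0.1582]
yel 126 [ 0.5266 -0.0472  0.1042]
pblue [0.5393 0.065  0.0105] 561
```

Scaled: 0.103 m / 0.6 = 0.1717, 0.098 m / 0.6 = 0.1633.

```bash
echo '{"rows":[[-0.0033, 0.0033, 0.05, 0, 0, 0], [-0.0033, 0.0033, 0.1, 0, 0, 0], [-0.0033, 0.0033, 0.1417, 0, 0, 0], [-0.0033, 0.0033, 0.1633, 0, 0, 0], [-0.0033, 0.0033, 0.1717, 0, 0, 0], [-0.0033, 0.0033, 0.1717, 0, 0, 0], [-0.0033, 0.0033, 0.1717, 0, 0, 0]]}' | python3 -m pendant|grep -E 'tcp|force'
echo '{"rows":[[0, 0, 0, 0, 0, 0], [0, 0, 0, 0, 0, 0], [0, 0, 0, 0, 0, 0], [0, 0, 0, 0, 0, 0], [0, 0, 0, 0, 0, 0], [0, 0, 0, 0, 0, 0]]}' | python3 -m pendant 0.0|grep -E 'tcp|force|open'
echo '{"rows":[[0, 0, -0.0167, 0, 0, 0], [0, 0, -0.05, 0, 0, 0], [0, 0, -0.1, 0, 0, 0], [0, 0, -0.15, 0, 0, 0], [0, 0, -0.2, 0, 0, 0], [0, 0, -0.2, 0, 0, 0], [0, 0, -0.2, 0, 0, 0]]}' | python3 -m pendant|grep -E 'tcp|force|open'
```

```text
tcp_pos: [0.5434, 0.3153, 0.0566]
force: [-0.1, 0.0, -0.2]
finger_force: 0.0
tcp_pos: [0.5436, 0.3157, 0.0573]
force: [0.3, -2.7, 5.8]
opening: 0.0217
finger_force: 58.6
tcp_pos: [0.5436, 0.3161, 0.1783]
force: [-0.6, 0.7, -3.1]
opening: 0.0211
finger_force: 59.2
```

Scaled: -0.302 m / 0.6 = -0.5033, 0.013 m / 0.6 = 0.0217.

```bash
echo '{"rows":[[0.0083, -0.0333, 0, 0, 0, 0], [0.0217, -0.0933, 0, 0, 0, 0], [0.035, -0.1533, 0, 0, 0, 0], [0.0483, -0.2133, 0, 0, 0, 0], [0.0617, -0.2733, 0, 0, 0, 0], [0.075, -0.3333, 0, 0, 0, 0], [0.0883, -0.3933, 0, 0, 0, 0], [0.1017, -0.45, 0, 0, 0, 0], [0.11, -0.4867, 0, 0, 0, 0], [0.1117, -0.5033, 0, 0, 0, 0], [0.1117, -0.5033, 0, 0, 0, 0], [0.1117, -0.5033, 0, 0, 0, 0]]}' | python3 -m pendant|grep tcp
echo '{"rows":[[0, 0, 0.05, 0, 0, 0], [0, 0, 0.1, 0, 0, 0], [0, 0, 0.1417, 0, 0, 0], [0, 0, 0.1667, 0, 0, 0], [0, 0, 0.18, 0, 0, 0], [0, 0, 0.18, 0, 0, 0], [0, 0, 0.18, 0, 0, 0]]}' | python3 -m pendant|grep -E 'tcp|force'
```

```text
tcp_pos: [0.4766, 0.0132, 0.1751]
tcp_pos: [0.4773, 0.0141, 0.0675]
force: [-0.6, -0.2, -2.7]
finger_force: 59.5
```

Scaled: 0.002 m / 0.6 = 0.0033, 0.001 m / 0.6 = 0.0017.

```bash
echo '{"rows":[[0, 0, 0.0017, 0, 0, 0], [0, 0, 0.0033, 0, 0, 0], [0, 0, 0.0033, 0, 0, 0], [0, 0, 0.0033, 0, 0, 0]]}' | python3 -m pendant|grep -E 'tcp|force'
echo '{"rows":[[0, 0, 0.0017, 0, 0, 0], [0, 0, 0.0017, 0, 0, 0], [0, 0, 0.0017, 0, 0, 0]]}' | python3 -m pendant|grep -E 'tcp|force'
```

```text
tcp_pos: [0.477, 0.0132, 0.0659]
force: [0.3, -0.3, -2.8]
finger_force: 59.5
tcp_pos: [0.4776, 0.013, 0.0652]
force: [-1.1, -0.4, 5.4]
finger_force: 60.3
```

Scaled: 0.23 m / 0.6 = 0.3833, 0.195 m / 0.6 = 0.325.

```bash
echo '{"rows":[[0, 0, 0, 0, 0, 0], [0, 0, 0, 0, 0, 0], [0, 0, 0, 0, 0, 0], [0, 0, 0, 0, 0, 0]]}' | python3 -m pendant 0.05|grep -E 'tcp|force'
echo '{"rows":[[0, 0, -0.0333, 0, 0, 0], [0, 0, -0.0833, 0, 0, 0], [0, 0, -0.1333, 0, 0, 0], [0, 0, -0.1583, 0, 0, 0], [-0.0083, 0.0583, -0.1583, 0, 0, 0], [-0.0167, 0.125, -0.1583, 0, 0, 0], [-0.0267, 0.1917, -0.1583, 0, 0, 0], [-0.0367, 0.2583, -0.1583, 0, 0, 0], [-0.0467, 0.325, -0.1583, 0, 0, 0], [-0.055, 0.3833, -0.1583, 0, 0, 0], [-0.055, 0.3833, -0.1583, 0, 0, 0]]}' | python3 -m pendant|grep tcp
echo '{"rows":[[-0.01, 0.0633, 0, 0, 0, 0], [-0.02, 0.1267, 0, 0, 0, 0], [-0.03, 0.1833, 0, 0, 0, 0], [-0.0333, 0.2433, 0, 0, 0, 0], [-0.0333, 0.2433, 0, 0, 0, 0], [-0.0333, 0.2433, 0, 0, 0, 0], [-0.0333, 0.2433, 0, 0, 0, 0]]}' | python3 -m pendant|grep tcp
python3 - <<'E'
from h import *
b=shot('top');W=cloud(b);h=cv2.cvtColor(b['img'],cv2.COLOR_RGB2HSV)
w=W[(np.hypot(W[...,0]-.4745,W[...,1]-.0137)<.03)&(abs(W[...,2]-.104)<.006)];print('red',len(w),w.mean(0).round(4) if len(w) else 0)
w=W[(np.hypot(W[...,0]-.538,W[...,1]-.0656)<.036)&(abs(W[...,2]-.011)<.006)&(h[...,1]>130)];print('pblue',w.mean(0).round(4),len(w),w.min(0),w.max(0))
E
```

```text
tcp_pos: [0.4768, 0.0131, 0.0645]
force: [0.1, 0.0, -0.3]
finger_force: 0.0
tcp_pos: [0.5099, 0.249, 0.1597]
tcp_pos: [0.5277, 0.3885, 0.159]
red 128 [0.4755 0.0117 0.1041]
pblue [0.5394 0.0651 0.0105] 559 [0.51286154 0.03781291 0.00533715] [0.56660566 0.09155521 0.01620768]
```

Scaled: 0.104 m / 0.6 = 0.1733, -0.001 m / 0.6 = -0.0017.

```bash
echo '{"rows":[[-0.0017, 0, 0.05, 0, 0, 0], [-0.0017, 0, 0.1, 0, 0, 0], [-0.0017, 0, 0.1417, 0, 0, 0], [-0.0017, 0, 0.1633, 0, 0, 0], [-0.0017, 0, 0.1733, 0, 0, 0], [-0.0017, 0, 0.1733, 0, 0, 0], [-0.0017, 0, 0.1733, 0, 0, 0]]}' | python3 -m pendant|grep -E 'tcp|force'
echo '{"rows":[[0, 0, 0, 0, 0, 0], [0, 0, 0, 0, 0, 0], [0, 0, 0, 0, 0, 0], [0, 0, 0, 0, 0, 0], [0, 0, 0, 0, 0, 0], [0, 0, 0, 0, 0, 0]]}' | python3 -m pendant 0.0|grep -E 'tcp|force|open'
echo '{"rows":[[0, 0, -0.0167, 0, 0, 0], [0, 0, -0.05, 0, 0, 0], [0, 0, -0.1, 0, 0, 0], [0, 0, -0.15, 0, 0, 0], [0, 0, -0.2, 0, 0, 0], [0, 0, -0.2, 0, 0, 0], [0, 0, -0.2, 0, 0, 0]]}' | python3 -m pendant|grep -E 'tcp|force|open'
```

```text
tcp_pos: [0.53, 0.3893, 0.0566]
force: [-0.1, 1.1, 0.4]
finger_force: 0.0
tcp_pos: [0.5302, 0.3898, 0.0574]
force: [-0.4, -1.3, 5.9]
opening: 0.0216
finger_force: 58.8
tcp_pos: [0.5303, 0.3902, 0.1785]
force: [-0.5, -0.2, -2.1]
opening: 0.0213
finger_force: 59.2
```

Scaled: -0.324 m / 0.6 = -0.54, -0.001 m / 0.6 = -0.0017.

```bash
echo '{"rows":[[-0.0017, -0.0333, 0, 0, 0, 0], [-0.0033, -0.0967, 0, 0, 0, 0], [-0.005, -0.16, 0, 0, 0, 0], [-0.0067, -0.2233, 0, 0, 0, 0], [-0.0083, -0.2867, 0, 0, 0, 0], [-0.01, -0.35, 0, 0, 0, 0], [-0.0117, -0.4133, 0, 0, 0, 0], [-0.0133, -0.4767, 0, 0, 0, 0], [-0.015, -0.5167, 0, 0, 0, 0], [-0.015, -0.54, 0, 0, 0, 0], [-0.015, -0.54, 0, 0, 0, 0], [-0.015, -0.54, 0, 0, 0, 0]]}' | python3 -m pendant|grep tcp
echo '{"rows":[[0, 0, 0.05, 0, 0, 0], [0, 0, 0.1, 0, 0, 0], [0, 0, 0.1417, 0, 0, 0], [0, 0, 0.1667, 0, 0, 0], [0, 0, 0.18, 0, 0, 0], [0, 0, 0.18, 0, 0, 0], [0, 0, 0.18, 0, 0, 0]]}' | python3 -m pendant|grep -E 'tcp|force'
```

```text
tcp_pos: [0.5387, 0.0647, 0.1746]
tcp_pos: [0.5397, 0.0663, 0.0674]
force: [0.0, -0.4, -2.1]
finger_force: 59.5
```

Scaled: 0.002 m / 0.6 = 0.0033, 0.001 m / 0.6 = 0.0017.

```bash
echo '{"rows":[[0, 0, 0.0017, 0, 0, 0], [0, 0, 0.0033, 0, 0, 0], [0, 0, 0.0033, 0, 0, 0], [0, 0, 0.0033, 0, 0, 0]]}' | python3 -m pendant|grep -E 'tcp|force'
```

```text
tcp_pos: [0.5397, 0.0655, 0.0658]
force: [-0.5, 0.1, -2.0]
finger_force: 59.5
```

Scaled: 0.001 m / 0.6 = 0.0017.

```bash
echo '{"rows":[[0, 0, 0.0017, 0, 0, 0], [0, 0, 0.0017, 0, 0, 0], [0, 0, 0.0017, 0, 0, 0]]}' | python3 -m pendant|grep -E 'tcp|force'
```

```text
tcp_pos: [0.5403, 0.0653, 0.0655]
force: [-1.2, -1.1, 5.4]
finger_force: 60.3
```

Down. I release, retreat over the mat and verify.

Scaled: 0.26 m / 0.6 = 0.4333, 0.23 m / 0.6 = 0.3833.

```bash
echo '{"rows":[[0, 0, 0, 0, 0, 0], [0, 0, 0, 0, 0, 0], [0, 0, 0, 0, 0, 0], [0, 0, 0, 0, 0, 0]]}' | python3 -m pendant 0.05|grep -E 'tcp|force'
echo '{"rows":[[0, 0, -0.0333, 0, 0, 0], [0, 0, -0.0833, 0, 0, 0], [0, 0, -0.1333, 0, 0, 0], [0, 0, -0.1667, 0, 0, 0], [0, 0.0583, -0.2, 0, 0, 0], [0, 0.125, -0.2, 0, 0, 0], [0, 0.1917, -0.2, 0, 0, 0], [0, 0.2583, -0.2, 0, 0, 0], [0, 0.325, -0.2, 0, 0, 0], [0, 0.3833, -0.2, 0, 0, 0], [0, 0.4333, -0.2, 0, 0, 0], [0, 0.4333, -0.2, 0, 0, 0]]}' | python3 -m pendant
python3 - <<'E'
from h import *
b=shot('top');W=cloud(b);h=cv2.cvtColor(b['img'],cv2.COLOR_RGB2HSV)
for n,x,y,z in(('yel',.5262,-.0473,.104),('red',.4748,.013,.104),('blue',.5385,.065,.104),('puck',.52,-.2937,.053),('bottle',.788,.081,.075)):
    w=W[(np.hypot(W[...,0]-x,W[...,1]-y)<.03)&(abs(W[...,2]-z)<.006)];print(n,len(w),w.mean(0).round(4) if len(w) else 0)
cv2.imwrite('pics/t9.png',cv2.resize(b['img'][90:330,200:520,::-1],None,fx=2.4,fy=2.4,interpolation=cv2.INTER_CUBIC))
E
```

```text
tcp_pos: [0.5397, 0.0653, 0.0646]
force: [0.2, -0.1, -0.4]
finger_force: 0.0
time_s: 45.65
tcp_pos: [0.5383, 0.3306, 0.1845]
tool_rot: [0.0, -0.004, 1.0, 0.001]
force: [-0.3, -0.7, -0.5]
opening: 0.0498
finger_force: 0.0
yel 128 [ 0.5264 -0.0472  0.1041]
red 128 [0.4756 0.0117 0.1039]
blue 124 [0.5393 0.0653 0.1043]
puck 270 [ 0.5194 -0.2929  0.0535]
bottle 57 [0.7944 0.0835 0.0739]
```

View pics/t9.png

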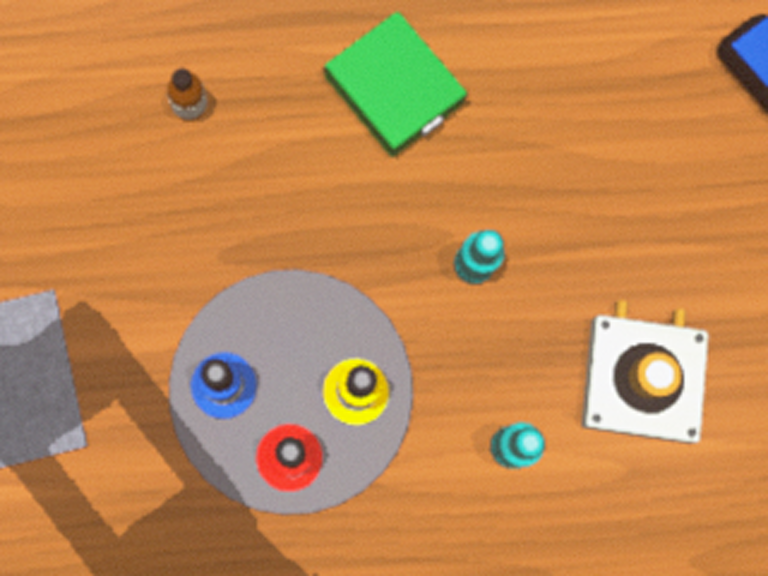

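All three lenses stand on their own pads: blue (222,382), yellow (357,390), red (290,457). The puck is on the plate (655,375), measured about 1 mm off centre, and the bottle is untouched. Handing in.

```bash
python3 -c "
from workcell import robot
print(robot.sign_off())"
```

```text
the job is handed in; nothing more can be done
None
```

The job is handed in: the puck is on the cooling plate and each objective is back on its own pad, all measured within about 2 mm of centre; the bottle was left untouched, and the judge's result was not shown.

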